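# Stop the lab shaker and rack its tube carrier

## Robot

A 6-joint arm with a two-finger parallel gripper is mounted at the origin on the work surface. World frame = base frame: x ahead of the robot, y to its left, z up, the work surface at z = 0. Lengths are in m, angles in rad, forces in N, time in s.
With the tool pointing down it reaches from about 0.325 to 0.9 m from the base axis. Payload 6.1 kg.
Tool frame: the origin (TCP) lies at the very end of the fingers, on their centre line; the grasp point (between the pads) lies 19 mm behind it; z points along the fingers, y is the direction in which the jaws open and shut (so a half turn about z gives the same grasp; the last joint's range is limited). The gripper opens to 87 mm and grips with 3 to 60 N. Pads are 19 mm wide; open, the fingers measure 117 mm over their backs; the gripper's body (75 mm by 190 mm) begins 51 mm behind the grasp point.
Start: joints at [-1.376, 0.22, 1.526, -0, 1.395, -0.126], TCP at [0.197, -0.593, 0.223] pointing down, gripper open.
Joint ranges: [-2.98, 2.98], [-0.91, 2.08], [0.09, 2.57], [-1.24, 4.39], [0.2, 2.65], [-2.68, 2.68]. Speed limits (rad/s): [2.57, 2.57, 3.01, 3.14, 3.14, 3.14].

## Interface

Orientations are given as a 3x3 rotation matrix whose columns are the frame's x, y, z axes.
In Python, from bench import r, vision, order, nets gives the robot as it stands.
- The arm moves only by the shell command python3 -m jog 'ROWS' [FORCE]. ROWS is JSON, a list of rows, each an object with "xyz": the shift along the tool's x, y, z in units of 0.025 m (1.0 is 0.025 m), a list of three; "turn": the turn, a rotation vector about the tool's x, y, z in units of 6 degrees (1.0 is 6 degrees), a list of three; "claw": the closure, from -1 (fully open) to 1 (shut), so that 0 is half open. A call has 1 to 20 rows; each row shifts and turns the pose as measured when the row begins, along the tool's axes as they then stand; what a row does not reach is not made up. A row lasts 1/10 s, in which the tool goes at most 50 mm and 8.59 degrees, less where a joint would pass 70% of its speed; a pose out of reach is approached as far as the arm can. A call with a number of a shift or a turn outside -1 to 1 is refused whole. A call with a gripper value outside its range is refused whole. The fingers move at their own pace and stop on an object; FORCE is the grip in N (left out, the last holds). Time passes only in rows, so rows that do not move let the fingers close. It gives the time, the measured TCP pose, the force and the opening at its end, in the units of the state.
- r.get_obs(): the state, without advancing time (a new reading comes with each control period).
- vision.get_image(name): name is "scene" or "side" or "wrist"; returns (picture, depth): 480x640x3 uint8, blue, green, red; 480x640 float32, m along the optical axis (not along the pixel's ray), 0 where there is no reading.
- vision.calibration(name): a dict with "fx", "fy", "cx", "cy" (pixels), "k1" (the pictures are not rectified: a ray, as slopes to the right and down, at radius r is drawn at 1 + k1 r^2 times it, then the intrinsics apply), "R" (3x3) and "t" (3): a world point X has camera coordinates R X + t. Camera axes: x right, y down, z forward; pixel columns grow to the right and rows downward; lengths in m; the calibration is good to about 2 mm. A picture is of the moment at which its call begins: read the wrist's pose just before it. calibration takes no time and is no camera call; for the wrist camera it gives the pose at the moment of the call.
- order.job_done(): hands the job in, once; it reports no verdict.
Trained networks look in the newest picture that a camera, given by its name, has taken for a name from the list of things; names that differ only in an ending like _2 or _b are one class to them, and where a whole thing is asked for, a point or a joint stands for the part that bears it (a point fixed in the world has none). Each returns a list of dicts, best first, with "conf" (0 to 1); they miss things now and then, are a little off and sometimes report something else, mostly with a low value. They report only what shows in the picture. A call takes as long as a camera call. They do not tell look-alikes from the thing itself.
- nets.search_frame(camera, label): "at" ([row, column] in pixels, amid what is visible of it).
- nets.trace(camera, label): "pixels" (480x640 bool, what is visible of it) and "at" ([row, column] in pixels, amid what is visible of it).
- nets.pinpoint(camera, label): "at" ([row, column] in pixels: a listed point, or the origin of a listed thing).
The state is a dict: "clock": time; "q": joint angles; "qvel": joint speeds; "effort": joint torques, N m; "ee_pos": TCP position; "tool_rot": TCP orientation; "wrist_force": force on the tool from outside, world axes, zero at the start; "wrist_torque": the same for the moment, N m; "gripper_width": finger opening in m.
Only numpy, scipy, OpenCV 4.12 (cv2) and the standard library are available. Lean on these libraries where they do the work, as an engineer would, in place of code of your own. Each camera call takes 0.05 s, during which the arm holds its last target.

## Task

Stop the shaker by turning its knob fully anticlockwise to the off stop while the hood is still shut, then swing the clear hood up past its over-centre point so that it stays open by itself. Lift the tube carrier out by its yellow handle, set it down flat on the green-edged pad and let go. Then take it by its orange end tab, move it to the cool rack and push it in, tubes first, fully home; keep the carrier upright throughout and leave the other things on the bench where they are.

Things in the scene. Friction and masses are not known exactly. Their poses are not given: they have to be found in the camera images.
- knob (a joint): All sizes in these notes are in mm. Angle of the speed knob (rad): 0 is the off stop (fully anticlockwise seen from above), grows clockwise to 4.6 at full speed. Stiff friction of 0.06 N m, it stays where it is left. It starts between 1.5 and 2.7, so most arms need two grasps of the bar.
- knob_grip (a point): Point on the knob's vertical axis at the height to grip, at the middle of the black grip bar (57 long, 14 wide, 32 high: from 17 below this point to 7 above the point). x axis: along the bar (it turns with the knob), z up. The bar stands on a 60 diameter disc, whose top is 23 below this point; the white line marks one end of the bar, and points to the large red dot on the blue base when off.
- shaker: White thermo-shaker with a blue band, fixed: 295 long (x) by 134 wide (y). Origin at the centre of its underside; x runs from its front deck (60 high, carries the knob at x = -100) to its rear. The chamber is centred at x = +50, y = 0: inside 170 (x) by 110 (y), floor 30 and rim 85 above the bench.
- hood (a joint): Angle of the clear hood (rad): 0 shut, 1.75 fully open against its stop (leaning 10 degrees back past upright). Its weight, partly borne by a spring, pulls it shut below about 1.15 (over-centre point) and the spring and weight throw it open to its stop above that; lifting takes about 1 to 2 N at the bar.
- hood_bar (a point): Middle of the blue bar handle of the hood, round, 12 diameter, 120 long, along the shaker's x, held 45 out from the hood's -y side by two dark arms at its ends; it swings with the hood. When shut it overhangs the bench beside the shaker 103 up. The hood is 194 long, 134 wide and 37 high and has its top 16 above the height of this bar when shut.
- hood_hinge (a point): Middle of the hood's hinge line, at the +y rim of the chamber. The hinge line runs along the shaker's x. When shut the bar lies 179 from it towards the shaker's -y and 18 above it; opening lifts the bar up and over towards +y, 180 from this line all the way.
- carrier_mid (a point): Centre of the tube carrier, 30 above its underside. Loose, about 0.2 to 0.4 kg: blue base 140 long (x) by 64 wide (y) by 21 high, with tube caps up to 25 high. Its axes: x points from the tab end to the tube end, z up. It starts in the shaker's chamber.
- carrier_handle (a point): Grip point of the carrier's yellow carrying handle: a plate across the carrier, 12 thick (along x) by 44 wide (y), from 21 to 60 above the underside; this point is on its centre line 47 above the underside, at x = +12 from carrier_mid. Axes as carrier_mid.
- carrier_tab (a point): Grip point of the carrier's orange end tab: an upright plate 28 long (x), 10 thick (y), from 21 to 80 above the underside; this point is at its middle 63 above the underside, at x = -54 from carrier_mid. Axes as carrier_mid.
- pad: Set-down pad lying flush on the bench (does not stand up): white, with a green edge, 190 (x) by 120 (y). Origin at its centre, on the bench.
- rack: Cool rack, fixed: dark-walled bay with a clear pale roof, no floor, open to -x. Outside 98 (x) by 88 (y) by 74 high; inside 72 wide, 68 high; flared guides 30 high reach 27 forward of its mouth, 95 apart there. Origin: centre of its underside; mouth at x = -49, inner face of back wall at x = +41. With the carrier fully home against it, carrier_mid is at x = -29, y = 0 and the tab stays outside.
- tip_box: Bystander: blue pipette-tip box with pale lid, 120 x 82 x 64. Origin at the middle of its underside.
- amber_bottle: Bystander: amber bottle, 68 diameter, 150 tall. Origin at the middle of its underside.
- white_jar: Bystander: white jar, 84 diameter, 100 tall. Origin at the middle of its underside.
- wash_bottle: Bystander: white bottle with red cap, 60 diameter, 110 tall. Origin at the middle of its underside.
- beaker: Bystander: glass beaker, 72 diameter, 85 tall. Origin at the middle of its underside.
- pipette: Bystander: grey and blue pipette lying flat, 220 long, up to 34 wide and 22 high. Origin under the middle of its 150 long grey body.
There are look-alikes about, which are no part of the job. Leave any pink or red look-alike of the rack alone.

How it is judged:
By the outcome, as a careful person would: the job done as asked, in the order asked, and still so for the second after the job is handed in, with the robot touching nothing.
It also fails if it takes over 72 s, if anything falls off the work surface, if the arm or the gripper's body presses on something with over 40 N, if the wrist force passes 120 N, or if a joint passes its speed limit or range.

## Working session

There is one attempt and no reset: what is moved stays moved. The work goes in short steps, Python scripts to look and compute and a shell command to move; the robot and the scene stay as the last step left them, time stands still between calls to the robot, and variables do not carry over. Pictures are saved under pics/ and viewed, and the job is handed in when it is done.

```bash
ls; mkdir -p pics; cat > h.py <<'E'
import numpy as np, cv2
from bench import r, vision, order, nets
def shot(n,f):
    im,d=vision.get_image(n); cv2.imwrite('pics/'+f+'.png',im); return im,d
def px2w(n,rc,d,c=None,depth=None):
    c=c or vision.calibration(n); K=np.array([[c['fx'],0,c['cx']],[0,c['fy'],c['cy']],[0,0,1.]])
    u=(rc[1]-c['cx'])/c['fx'];v=(rc[0]-c['cy'])/c['fy']
    x,y=u,v
    for _ in range(20):
        s=1+c['k1']*(x*x+y*y);x=u/s;y=v/s
    R=np.array(c['R']);t=np.array(c['t'])
    ray=R.T@np.array([x,y,1.]);o=-R.T@t
    return o,ray
def atz(n,rc,z,c=None):
    o,ray=px2w(n,rc,None,c); return o+ray*(z-o[2])/ray[2]
def atd(n,rc,d,c=None):
    o,ray=px2w(n,rc,None,c); i,j=int(round(rc[0])),int(round(rc[1])); 
    p=d[max(0,i-2):i+3,max(0,j-2):j+3];p=p[p>0]; return o+ray*np.median(p) if p.size else None
def proj(c,X):
    p=np.array(c['R'])@np.array(X)+np.array(c['t']);x,y=p[:2]/p[2];s=1+c['k1']*(x*x+y*y)
    return np.array([y*s*c['fy']+c['cy'],x*s*c['fx']+c['cx']])
E
python3 - <<'E'
from h import *
np.set_printoptions(precision=4,suppress=True)
for n in ['scene','side','wrist']:
    im,d=shot(n,n+'0'); c=vision.calibration(n); print(n,c['fx'],c['k1'],-np.array(c['R']).T@c['t'])
o=r.get_obs();print(o['clock'],o['tool_rot'],o['wrist_force'],o['gripper_width'])
E
```

```text
pics
scene 544.3625064587435 -0.12101410368250728 [1.1218 0.4669 1.013 ]
side 613.1917065418136 -0.02748722373525689 [-0.2676  1.1009  0.9044]
wrist 422.849760411195 0.030741259292040492 [ 0.2732 -0.5676  0.3853]
0.15 [[ 0.949   0.3154 -0.0003]
 [ 0.3154 -0.949   0.0015]
 [ 0.0002 -0.0015 -1.    ]] [-0.5354  0.0653 -0.3925] 0.0871713498817077
```

View pics/scene0.png

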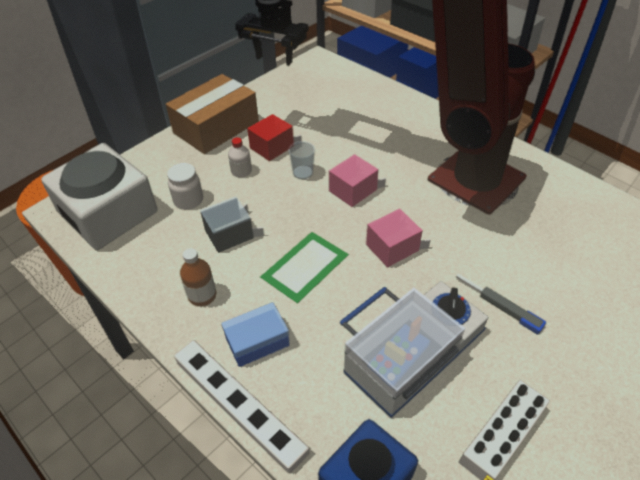

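View pics/side0.png

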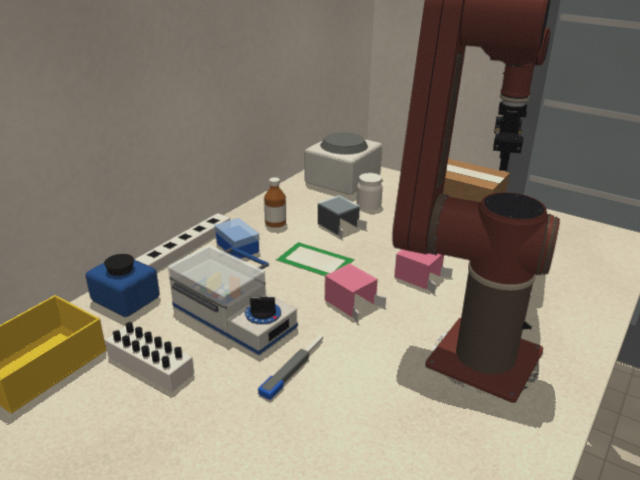

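View pics/wrist0.png

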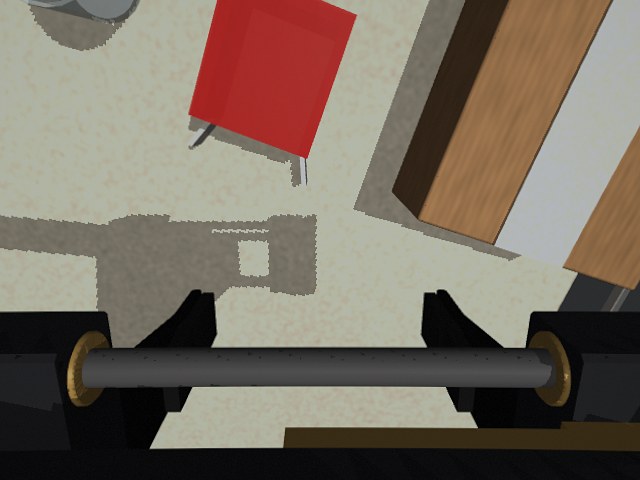

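The scene view shows the shaker at about (row 345, col 405), the knob at (305,452), the hood bar at (310,370), the pad at (267,305) and the real dark rack at (225,228). The pink and red racks are look-alikes. Next I localise each one.

```bash
python3 - <<'E'
from h import *
np.set_printoptions(precision=4,suppress=True)
zs=dict(knob_grip=.083,shaker=0,hood_bar=.103,hood_hinge=.085,carrier_mid=.06,carrier_handle=.077,carrier_tab=.093,pad=0,rack=0)
c={n:vision.calibration(n) for n in['scene','side']}
D={n:vision.get_image(n)[1] for n in c}
for k,z in zs.items():
    for n in c:
        for q in nets.pinpoint(n,k)[:3]:
            print(k,n,round(q['conf'],2),np.round(q['at'],1),atz(n,q['at'],z,c[n]),atd(n,q['at'],D[n],c[n]))
print(r.get_obs()['clock'])
E
```

```text
knob_grip scene 0.56 [299.8 452.6] [0.4541 0.2073 0.083 ] [0.4696 0.2133 0.1046]
knob_grip side 0.75 [296.6 261.6] [0.4856 0.1843 0.083 ] [0.4664 0.2077 0.1039]
knob_grip side 0.46 [249.8 235.9] [0.6746 0.0526 0.083 ] [0.6453 0.0852 0.1085]
shaker scene 0.59 [350.1 412.6] [0.562  0.1957 0.    ] [0.6298 0.2285 0.1228]
shaker side 0.92 [317.2 231.7] [ 0.5675  0.2025 -0.    ] [0.5119 0.2624 0.0602]
hood_bar scene 0.95 [305.4 366.9] [0.5981 0.0917 0.103 ] [0.5993 0.0925 0.105 ]
hood_bar side 0.9 [258.8 251.5] [0.5905 0.0902 0.103 ] [0.5877 0.0935 0.1056]
hood_hinge scene 0.66 [169.8 301. ] [ 0.3748 -0.3163  0.085 ] [ 0.3365 -0.3566  0.0373]
hood_hinge scene 0.62 [367.7 428.3] [0.6196 0.2641 0.085 ] [0.6225 0.2652 0.0902]
hood_hinge side 0.67 [291.3 197. ] [0.6226 0.2557 0.085 ] [0.6135 0.2643 0.0934]
hood_hinge side 0.57 [223.2 274.4] [ 0.679  -0.1218  0.085 ] [ 0.7579 -0.2238  0.0167]
carrier_mid side 0.39 [378.  285.2] [0.2922 0.3564 0.06  ] [0.3229 0.3155 0.0136]
pad scene 0.68 [299.1 452. ] [0.3938 0.182  0.    ] [0.4679 0.211  0.1032]
pad scene 0.55 [266.3 305.8] [ 0.5505 -0.132   0.    ] [ 0.5514 -0.131   0.0016]
pad scene 0.29 [367.3 428.5] [0.5726 0.2452 0.    ] [0.624  0.266  0.0949]
pad side 0.7 [257.1 315.3] [ 0.557  -0.1502  0.    ] [ 0.5565 -0.1494  0.0006]
pad side 0.6 [299.  262.2] [0.5538 0.0993 0.    ] [0.4602 0.2133 0.103 ]
rack scene 0.84 [189.8 356.9] [ 0.263  -0.2168  0.    ] [ 0.305  -0.1834  0.0495]
rack scene 0.8 [233.6 229.2] [ 0.6059 -0.3504  0.    ] [ 0.6309 -0.3108  0.0491]
rack scene 0.78 [144.7 271.2] [ 0.2844 -0.5349  0.    ] [ 0.3293 -0.4813  0.0542]
rack side 0.91 [300.9 348.6] [ 0.3672 -0.0187  0.    ] [0.3366 0.0353 0.0436]
rack side 0.6 [274.5 418.4] [ 0.2739 -0.2336  0.    ] [ 0.2527 -0.1814  0.0354]
1.15
```

```bash
python3 - <<'E'
import cv2
a=cv2.imread('pics/side0.png')[240:360,150:320];b=cv2.imread('pics/scene0.png')[270:420,330:500]
cv2.imwrite('pics/c1.png',cv2.resize(a,None,fx=4,fy=4,interpolation=cv2.INTER_CUBIC));cv2.imwrite('pics/c2.png',cv2.resize(b,None,fx=4,fy=4,interpolation=cv2.INTER_CUBIC))
E
```

```text
(no output)
```

View pics/c1.png

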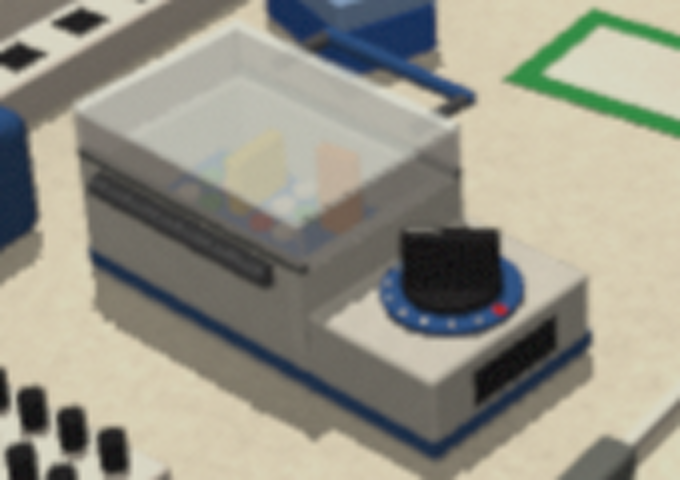

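View pics/c2.png

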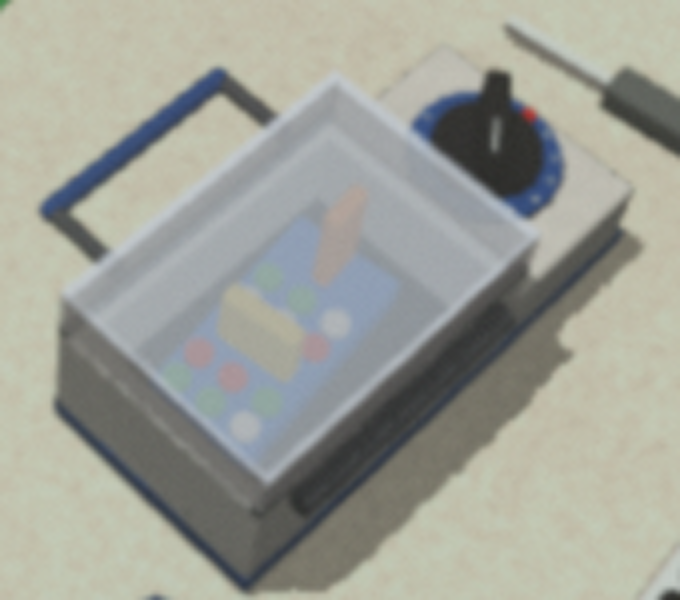

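```bash
python3 - <<'E'
from h import *
np.set_printoptions(precision=4,suppress=True)
c={n:vision.calibration(n) for n in['scene','side','wrist']}
print(np.array(c['wrist']['R']).T[:,2])
# red dot
for n,f,w in [('scene','scene0',(280,330,420,490)),('side','side0',(290,330,235,300))]:
    im=cv2.imread(f'pics/{f}.png').astype(int); s=im[w[0]:w[1],w[2]:w[3]]
    m=(s[...,2]-s[...,1]>50)&(s[...,2]-s[...,0]>50); i,j=np.nonzero(m); print(n,len(i),i.mean()+w[0],j.mean()+w[2],atz(n,(i.mean()+w[0],j.mean()+w[2]),.062,c[n]))
    D=vision.get_image(n)[1]
    if n=='scene':w=(270,330,420,490)
    else:w=(280,330,230,300)
    s=im[w[0]:w[1],w[2]:w[3]]
    P=[]
    for a in range(s.shape[0]):
        for b in range(s.shape[1]):
            if s[a,b].max()<70:
                rc=(a+w[0],b+w[2]);o,ray=px2w(n,rc,None,c[n]);z=D[rc]
                if z>0:
                    p=o+ray*z
                    if .096<p[2]<.115:P.append(p)
    P=np.array(P);m=P[:,:2].mean(0);u,S,v=np.linalg.svd(P[:,:2]-m);print(len(P),m,P[:,2].max(),v[0],P.min(0),P.max(0))
print(r.get_obs()['clock'])
E
```

```text
[-0.2764 -0.0903 -0.9568]
scene 8 298.125 461.875 [0.4218 0.2138 0.062 ]
122 [0.4669 0.2129] 0.10746996899854899 [0.8524 0.5229] [0.4403 0.1967 0.0962] [0.4899 0.2305 0.1075]
side 6 316.8333333333333 274.8333333333333 [0.4302 0.2074 0.062 ]
125 [0.4598 0.2145] 0.10787165194194681 [-0.8333 -0.5528] [0.4364 0.1965 0.096 ] [0.4857 0.2322 0.1079]
1.25
```

```bash
python3 -m jog '[{"xyz":[0.5,-1,0],"turn":[0,0,0],"claw":-1},{"xyz":[0.75,-1,0],"turn":[0,0,0],"claw":-1},{"xyz":[0.75,-1,0],"turn":[0,0,0],"claw":-1},{"xyz":[0.75,-1,0],"turn":[0,0,0],"claw":-1},{"xyz":[0.75,-1,0],"turn":[0,0,0],"claw":-1},{"xyz":[0.75,-1,0],"turn":[0,0,0],"claw":-1},{"xyz":[0.75,-1,0],"turn":[0,0,0],"claw":-1},{"xyz":[0.75,-1,0],"turn":[0,0,0],"claw":-1},{"xyz":[0.75,-1,0],"turn":[0,0,0],"claw":-1},{"xyz":[0.75,-1,0],"turn":[0,0,0],"claw":-1}]'
```

```text
clock: 2.25
ee_pos: [0.2917, -0.2915, 0.2219]
tool_rot: [[0.951, 0.309, 0.001], [0.309, -0.951, -0.003], [0.0, 0.003, -1.0]]
wrist_force: [0.4, 0.4, 0.9]
gripper_width: 0.0871
```

```bash
python3 -m jog '[{"xyz":[0.75,-1,0],"turn":[0,0,0],"claw":-1},{"xyz":[0.75,-1,0],"turn":[0,0,0],"claw":-1},{"xyz":[0.75,-1,0],"turn":[0,0,0],"claw":-1},{"xyz":[0.75,-1,0],"turn":[0,0,0],"claw":-1},{"xyz":[0.75,-1,0],"turn":[0,0,0],"claw":-0.5},{"xyz":[0.75,-1,0],"turn":[0,0,0],"claw":0},{"xyz":[0.75,-1,0],"turn":[0,0,0],"claw":0},{"xyz":[0.75,-1,0],"turn":[0,0,0],"claw":0},{"xyz":[0.75,-1,0],"turn":[0,0,0],"claw":0},{"xyz":[0.75,-1,0],"turn":[0,0,0],"claw":0},{"xyz":[0.75,-1,0],"turn":[0,0,0],"claw":0},{"xyz":[0.75,-1,0],"turn":[0,0,0],"claw":0},{"xyz":[0.75,-1,0],"turn":[0,0,0],"claw":0},{"xyz":[0.75,-1,0],"turn":[0,0,-0.8],"claw":0},{"xyz":[0.75,-1,0],"turn":[0,0,-0.8],"claw":0},{"xyz":[0.75,-1,0],"turn":[0,0,-0.8],"claw":0},{"xyz":[0.4,-1,0],"turn":[0,0,0],"claw":0},{"xyz":[0,0,0],"turn":[0,0,0],"claw":0}]'
python3 - <<'E'
from h import *
c=vision.calibration('wrist');im,d=shot('wrist','w1')
for k in ['knob_grip','hood_bar','carrier_handle','carrier_tab','shaker']:
    for q in nets.pinpoint('wrist',k)[:2]: print(k,q['conf'],q['at'],atz('wrist',q['at'],.104 if k=='knob_grip' else .085,c), atd('wrist',q['at'],d,c))
o=r.get_obs();print(o['q'],o['ee_pos'],o['tool_rot'])
E
```

```text
clock: 4.05
ee_pos: [0.4463, 0.235, 0.2246]
tool_rot: [[0.837, 0.547, 0.016], [0.547, -0.837, -0.006], [0.01, 0.014, -1.0]]
wrist_force: [-0.3, -0.3, 0.2]
gripper_width: 0.0435
knob_grip 0.82 [234.0, 354.3] [0.4626     0.21408284 0.104     ] [0.46283228 0.21439838 0.10536885]
hood_bar 0.86 [158.0, 636.5] [0.6125552  0.07517524 0.085     ] [0.60457514 0.09124606 0.10887717]
shaker 0.96 [118.5, 417.5] [0.55083846 0.21999224 0.085     ] [0.5457029  0.22769114 0.1241465 ]
[ 0.32939936 -0.0848506   1.8436927  -0.0129059   1.36940695  1.32895101] [0.44714942 0.23134661 0.22475216] [[ 0.83979298  0.54264891  0.01673051]
 [ 0.54281644 -0.83981658 -0.00764377]
 [ 0.00990268  0.01550078 -0.99983082]]
```

View pics/w1.png

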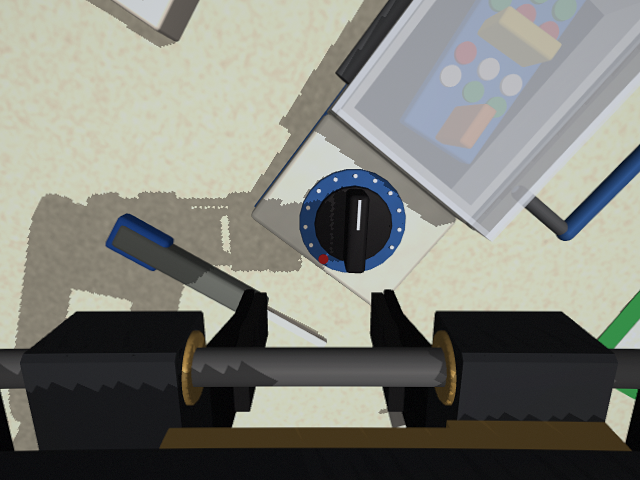

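```bash
python3 - <<'E'
from h import *
np.set_printoptions(precision=4,suppress=True)
c=vision.calibration('wrist');im=cv2.imread('pics/w1.png').astype(int)
s=im[185:275,300:400]
g=(s.min(2)>170);g[:, :45]=0; g[:,72:]=0; g[:10]=0; g[50:]=0
i,j=np.nonzero(g);P=np.array([atz('wrist',(a+185,b+300),.104,c) for a,b in zip(i,j)]);print(len(i),j.min()+300,j.max()+300,i.min()+185,i.max()+185)
m=P.mean(0);v=np.linalg.svd(P[:,:2]-m[:2])[2][0];print('line',m,np.degrees(np.arctan2(*v[::-1])),P[i.argmin()],P[i.argmax()])
g=(s[...,2]-s[...,1]>60)&(s[...,2]-s[...,0]>60);i,j=np.nonzero(g);print('dot',atz('wrist',(i.mean()+185,j.mean()+300),.062,c))
b=im[150:290,280:420]; g=(b[...,0]-b[...,2]>50);i,j=np.nonzero(g)
Q=np.array([atz('wrist',(a+150,q+280),.062,c) for a,q in zip(i,j)]);
(cx,cy),R=cv2.minEnclosingCircle(Q[:,:2].astype(np.float32)*1000);print('ring',cx,cy,R)
E
```

```text
78 357 360 200 229
line [0.4764 0.2156 0.104 ] -148.75729079131676 [0.485  0.2211 0.104 ] [0.4674 0.2107 0.104 ]
dot [0.4251 0.2102 0.062 ]
ring 467.1969299316406 221.46644592285156 56.637821197509766
```

```bash
python3 - <<'E'
from h import *
np.set_printoptions(precision=4,suppress=True)
c=vision.calibration('wrist');im=cv2.imread('pics/w1.png').astype(int)
b=im[160:280,292:412]; g=((b[...,0]-b[...,2]>50)).astype(np.uint8)
n,l,st,ce=cv2.connectedComponentsWithStats(g);k=1+st[1:,4].argmax();print(st[k])
cn=max(cv2.findContours((l==k).astype(np.uint8),cv2.RETR_EXTERNAL,cv2.CHAIN_APPROX_NONE)[0],key=len)[:,0]
for z in(.06,.066):
    Q=np.array([atz('wrist',(a+160,q+292),z,c)[:2] for q,a in cn])
    A=np.c_[2*Q,np.ones(len(Q))];w=np.ones(len(Q))>0
    for _ in range(6):
        s=np.linalg.lstsq(A[w],(Q**2).sum(1)[w],rcond=None)[0];R=(s[2]+s[:2]@s[:2])**.5;e=abs(np.hypot(*(Q-s[:2]).T)-R);w=e<np.maximum(np.percentile(e,75),.0005)
    print(z,s[:2],R,np.median(e))
# shaker yaw: hood top front edge etc
o=r.get_obs();R=np.array(o['tool_rot']);g=np.array([.463,.2085,.082])-o['ee_pos'];print('shift tool units',R.T@g/.025)
print(np.degrees(np.arctan2(R[1,0],R[0,0])))
E
```

```text
[   8   10  105  102 3331]
0.06 [0.4645 0.2081] 0.04002080527273835 0.003336708803512785
0.066 [0.4653 0.2093] 0.03929127498029386 0.0032758846863377225
shift tool units [-0.0202  1.023   5.7267]
32.87738862499338
```

```bash
python3 -m jog '[{"xyz":[0,0.5,0],"turn":[0.15,-0.1,0.28],"claw":0},{"xyz":[0,0.5,1],"turn":[0,0,0],"claw":0},{"xyz":[0,0,1],"turn":[0,0,0],"claw":0},{"xyz":[0,0,0],"turn":[0,0,0],"claw":0}]' 40
cat > st.py <<'E'
from h import *
import sys
np.set_printoptions(precision=4,suppress=True)
def st(target,yaw=None):
    o=r.get_obs();R=np.array(o['tool_rot']);print('clk',round(o['clock'],2),'pos',np.array(o['ee_pos']),'q',np.array(o['q']),'F',np.array(o['wrist_force']))
    print('shift u',R.T@(np.array(target)-o['ee_pos'])/.025)
    if yaw is not None:
        y=np.radians(yaw);T=np.array([[np.cos(y),np.sin(y),0],[np.sin(y),-np.cos(y),0],[0,0,-1.]])
        print('turn u',cv2.Rodrigues(R.T@T)[0].ravel()/np.radians(6), 'yaw',np.degrees(np.arctan2(R[1,0],R[0,0])))
a=[float(x) for x in sys.argv[1:]]
if a: st(a[:3],a[3] if len(a)>3 else None)
E
python3 st.py .463 .2085 .082 31.2
```

```text
clock: 4.75
ee_pos: [0.4626, 0.2061, 0.1758]
tool_rot: [[0.859, 0.512, 0.003], [0.512, -0.859, 0.001], [0.003, 0.001, -1.0]]
wrist_force: [-1.1, -0.4, -0.0]
gripper_width: 0.0434
clk 4.75 pos [0.4626 0.2061 0.1758] q [ 0.2631 -0.0287  1.8842  0.0002  1.2825  1.2961] F [-1.0901 -0.3512 -0.0023]
shift u [ 0.0481 -0.078   3.7502]
turn u [ 0.0074 -0.0332 -0.0649] yaw 30.810503700690326
```

```bash
python3 -m jog '[{"xyz":[0.05,-0.08,1],"turn":[0,0,-0.06],"claw":0},{"xyz":[0,0,1],"turn":[0,0,0],"claw":0},{"xyz":[0,0,1],"turn":[0,0,0],"claw":0},{"xyz":[0,0,0.75],"turn":[0,0,0],"claw":0},{"xyz":[0,0,0],"turn":[0,0,0],"claw":0}]' 40; python3 st.py .463 .2085 .082 31.2
```

```text
clock: 5.25
ee_pos: [0.4675, 0.2067, 0.0859]
tool_rot: [[0.858, 0.513, 0.011], [0.513, -0.858, 0.003], [0.011, 0.003, -1.0]]
wrist_force: [-0.9, -0.4, 0.6]
gripper_width: 0.0434
clk 5.25 pos [0.4675 0.2067 0.0859] q [ 0.262   0.0855  1.9506 -0.0002  1.0938  1.2938] F [-0.8898 -0.355   0.5762]
shift u [-0.119  -0.1554  0.1559]
turn u [ 0.0326 -0.1061 -0.0519] yaw 30.88959391887572
```

```bash
python3 -m jog '[{"xyz":[0,0,0],"turn":[0,0,0],"claw":1},{"xyz":[0,0,0],"turn":[0,0,0],"claw":1},{"xyz":[0,0,0],"turn":[0,0,0],"claw":1},{"xyz":[0,0,0],"turn":[0,0,0],"claw":1}]' 40; python3 st.py .463 .2085 .082 31.2
```

```text
clock: 5.65
ee_pos: [0.4674, 0.2105, 0.0899]
tool_rot: [[0.859, 0.511, 0.011], [0.511, -0.86, 0.012], [0.015, -0.004, -1.0]]
wrist_force: [-7.7, 20.5, -10.0]
gripper_width: 0.0194
clk 5.65 pos [0.4674 0.2105 0.0899] q [0.2635 0.0806 1.9475 0.0093 1.0998 1.2937] F [-7.7145 20.5209 -9.9759]
shift u [-0.1972 -0.0221  0.3138]
turn u [-0.0407 -0.1476 -0.0777] yaw 30.73190061873264
```

```bash
python3 -m jog '[{"xyz":[-0.1,-0.1,0.1],"turn":[0,0,0],"claw":1},{"xyz":[0,0,0],"turn":[0,0,0],"claw":1}]' 40; python3 st.py .463 .2085 .082 31.2;python3 -c "
from h import *
shot('wrist','w2')"
```

```text
clock: 5.85
ee_pos: [0.4653, 0.2133, 0.0894]
tool_rot: [[0.859, 0.512, 0.015], [0.512, -0.859, 0.015], [0.021, -0.005, -1.0]]
wrist_force: [2.7, -4.1, -12.8]
gripper_width: 0.0137
clk 5.85 pos [0.4653 0.2133 0.0894] q [0.269  0.0754 1.9542 0.0112 1.0933 1.2973] F [  2.6508  -4.0757 -12.779 ]
shift u [-0.1841  0.1199  0.2923]
turn u [-0.0436 -0.1976 -0.0684] yaw 30.786548264375124
```

View pics/w2.png

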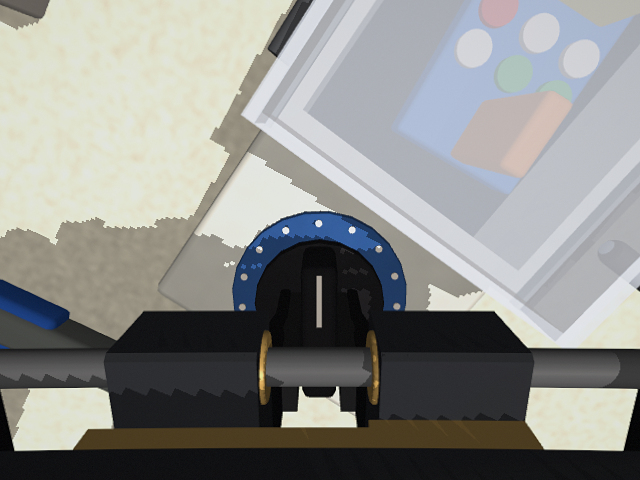

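```bash
python3 -m jog '[{"xyz":[0,0,0],"turn":[-0.04,-0.1,-0.5],"claw":1},{"xyz":[0,0,0],"turn":[0,0,-1],"claw":1},{"xyz":[0,0,0],"turn":[0,0,-1],"claw":1},{"xyz":[0,0,0],"turn":[0,0,-1],"claw":1},{"xyz":[0,0,0],"turn":[0,0,-1],"claw":1},{"xyz":[0,0,0],"turn":[0,0,-1],"claw":1},{"xyz":[0,0,0],"turn":[0,0,-1],"claw":1}]' 40; python3 st.py .465 .213 .085 65; python3 -c "
from h import *
print(r.get_obs()['wrist_torque'])"
```

```text
clock: 6.6
ee_pos: [0.4637, 0.2146, 0.0893]
tool_rot: [[0.325, 0.946, 0.004], [0.946, -0.325, 0.01], [0.011, 0.0, -1.0]]
wrist_force: [0.1, 1.1, -4.9]
gripper_width: 0.0134
clk 6.6 pos [0.4637 0.2146 0.0893] q [0.273  0.0832 1.9459 0.0098 1.106  0.5999] F [ 0.1055  1.1063 -4.8977]
shift u [-0.0451  0.0688  0.1721]
turn u [-0.0026 -0.1041  1.0034] yaw 71.02047614930774
[ 0.21893639 -0.09684029 -0.02076609]
```

```bash
python3 -m jog '[{"xyz":[0,0,0],"turn":[0,0,-1],"claw":1},{"xyz":[0,0,0],"turn":[0,0,-1],"claw":1},{"xyz":[0,0,0],"turn":[0,0,-1],"claw":1},{"xyz":[0,0,0],"turn":[0,0,-1],"claw":1},{"xyz":[0,0,0],"turn":[0,0,-1],"claw":1},{"xyz":[0,0,0],"turn":[0,0,-1],"claw":1},{"xyz":[0,0,0],"turn":[0,0,-1],"claw":1},{"xyz":[0,0,0],"turn":[0,0,-1],"claw":1},{"xyz":[0,0,0],"turn":[0,0,-1],"claw":1},{"xyz":[0,0,0],"turn":[0,0,-1],"claw":1},{"xyz":[0,0,0],"turn":[0,0,-1],"claw":1},{"xyz":[0,0,0],"turn":[0,0,-1],"claw":1},{"xyz":[0,0,0],"turn":[0,0,-1],"claw":1},{"xyz":[0,0,0],"turn":[0,0,-1],"claw":1}]' 40; python3 st.py .464 .214 .085 175; python3 -c "
from h import *
print(r.get_obs()['wrist_torque'])"
```

```text
clock: 8.0
ee_pos: [0.4598, 0.2128, 0.0893]
tool_rot: [[-0.929, 0.371, -0.009], [0.371, 0.929, 0.012], [0.012, 0.008, -1.0]]
wrist_force: [0.4, 0.4, -5.3]
gripper_width: 0.0137
clk 8.0 pos [0.4598 0.2128 0.0893] q [ 0.2684  0.0817  1.9475  0.015   1.1177 -0.9289] F [ 0.4214  0.3753 -5.328 ]
shift u [-0.1401  0.1062  0.1726]
turn u [ 0.089  -0.1064 -2.796 ] yaw 158.22618332772228
[-0.14809521 -0.25019234 -0.10202036]
```

```bash
python3 -m jog '[{"xyz":[0,0,0],"turn":[0,0,-1],"claw":1},{"xyz":[0,0,0],"turn":[0,0,-1],"claw":1},{"xyz":[0,0,0],"turn":[0,0,-1],"claw":1}]' 40; python3 st.py .464 .214 .085 175; python3 -c "
from h import *
print(r.get_obs()['wrist_torque'])"; python3 -m jog '[{"xyz":[0,0,0],"turn":[0,0,-1],"claw":1},{"xyz":[0,0,0],"turn":[0,0,-1],"claw":1}]' 40; python3 st.py .464 .214 .085 185; python3 -c "
from h import *
print(r.get_obs()['wrist_torque'])"
```

```text
clock: 8.3
ee_pos: [0.4596, 0.2118, 0.0893]
tool_rot: [[-0.998, 0.054, -0.01], [0.054, 0.998, 0.011], [0.011, 0.01, -1.0]]
wrist_force: [2.2, 1.4, -5.2]
gripper_width: 0.0135
clk 8.3 pos [0.4596 0.2118 0.0893] q [ 0.2669  0.0816  1.9476  0.0145  1.1192 -1.2562] F [ 2.2376  1.3522 -5.1708]
shift u [-0.1721  0.0944  0.173 ]
turn u [ 0.0966 -0.1023  0.3174] yaw 176.90745366726782
[ 0.17571857 -0.49979564 -0.6957438 ]
clock: 8.5
ee_pos: [0.4591, 0.212, 0.0893]
tool_rot: [[-0.987, -0.158, -0.012], [-0.158, 0.987, 0.013], [0.01, 0.014, -1.0]]
wrist_force: [1.8, -0.1, -4.7]
gripper_width: 0.0166
clk 8.5 pos [0.4591 0.212  0.0893] q [ 0.2659  0.0815  1.9477  0.0171  1.1206 -1.4713] F [ 1.8142 -0.114  -4.6712]
shift u [-0.2085  0.0467  0.1726]
turn u [ 0.1346 -0.0984  0.6842] yaw -170.89070764313257
[ 0.05987223 -0.48458575 -1.38609929]
```

```bash
python3 -m jog '[{"xyz":[0,0,0],"turn":[0,0,0.7],"claw":0},{"xyz":[0,0,0],"turn":[0,0,0],"claw":0},{"xyz":[0,0,0],"turn":[0,0,0],"claw":0},{"xyz":[0,0,-1],"turn":[0,0,0],"claw":0},{"xyz":[0,0,-1],"turn":[0,0,0],"claw":0},{"xyz":[0,0,-1],"turn":[0,0,0],"claw":0},{"xyz":[0,0,-1],"turn":[0,0,0],"claw":0},{"xyz":[0,0,-1],"turn":[0,0,0],"claw":0}]' 40; python3 -c "
from h import *
shot('wrist','w3')
c=vision.calibration('wrist')
print([(q['conf'],q['at'],atz('wrist',q['at'],.104,c)) for q in nets.pinpoint('wrist','knob_grip')])"
```

```text
clock: 9.3
ee_pos: [0.4594, 0.2095, 0.2184]
tool_rot: [[-0.996, -0.093, -0.017], [-0.093, 0.996, 0.013], [0.016, 0.014, -1.0]]
wrist_force: [0.4, -0.2, 0.2]
gripper_width: 0.043
[]
```

View pics/w3.png

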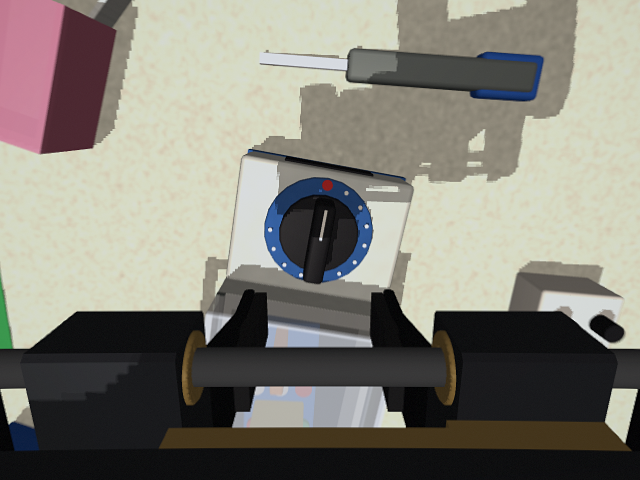

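```bash
python3 - <<'E'
from h import *
np.set_printoptions(precision=4,suppress=True)
c=vision.calibration('wrist')
f=lambda a,z:atz('wrist',a,z,c)
a,b=f((156,247),.06),f((182,411),.06);print(a,b,np.hypot(*(a-b)[:2]),np.degrees(np.arctan2(*(a-b)[:2][::-1])))
p,q=f((242,320),.104),f((208,326),.104);print('line',p,q,np.degrees(np.arctan2(*(q-p)[:2][::-1])))
print('dot',f((185,328),.062))
d2=[.4637,.2146]
print(np.degrees(np.arctan2(f((185,328),.062)[1]-d2[1],f((185,328),.062)[0]-d2[0])))
E
```

```text
[0.4154 0.1549 0.06  ] [0.4234 0.2816 0.06  ] 0.12693870391593218 -93.60185855601752
line [0.4651 0.214  0.104 ] [0.4408 0.2158 0.104 ] 175.84431258343224
dot [0.4312 0.2178 0.062 ]
174.31088804705504
```

```bash
python3 - <<'E'
from h import *
np.set_printoptions(precision=4,suppress=True)
for n in['scene','side']:
    im,d=shot(n,n+'1');c=vision.calibration(n)
    P=[]
    L=(280,330,340,400) if n=='scene' else (230,280,200,290)
    h=cv2.cvtColor(im,cv2.COLOR_BGR2HSV)
    for i in range(L[0],L[1]):
        for j in range(L[2],L[3]):
            if 105<h[i,j,0]<125 and h[i,j,1]>120 and d[i,j]>0:
                o,ray=px2w(n,(i,j),None,c);p=o+ray*d[i,j]
                if .095<p[2]<.115:P.append(p)
    P=np.array(P);m=P.mean(0);v=np.linalg.svd(P-m)[2][0];t=(P-m)@v;print(n,len(P),m,v,np.percentile(t,[1,99]),np.degrees(np.arctan2(v[1],v[0])))
    e=[m+v*k for k in np.percentile(t,[1,99])];print(e)
    # plane hood top & rim: mask traced
    # deck pts: z .05-.07
    s=nets.trace(n,'shaker')[0]['pixels'];ii,jj=np.nonzero(s&(d>0));Q=[]
    for i,j in zip(ii,jj):
        o,ray=px2w(n,(i,j),None,c);Q.append(o+ray*d[i,j])
    Q=np.array(Q);
    for lo,hi in((.05,.066),(.112,.13)):
        W=Q[(Q[:,2]>lo)&(Q[:,2]<hi)];
        if len(W)>30: print('rect',lo,len(W),cv2.minAreaRect((W[:,:2]*1000).astype(np.float32)))
E
```

```text
scene 107 [0.6049 0.0883 0.1089] [ 0.9958 -0.0919 -0.0035] [-0.0578  0.056 ] -5.27417090255648
[array([0.5474, 0.0936, 0.1091]), array([0.6607, 0.0831, 0.1087])]
rect 0.05 1048 ((562.9263916015625, 204.4047088623047), (134.576416015625, 296.6543273925781), 85.3342514038086)
rect 0.112 6347 ((610.5221557617188, 176.28884887695312), (181.14527893066406, 198.2996063232422), 84.96239471435547)
side 93 [0.6218 0.0878 0.1069] [-0.9955  0.0925  0.0191] [-0.0397  0.0768] 174.69365720351203
[array([0.6613, 0.0841, 0.1061]), array([0.5454, 0.0949, 0.1084])]Traceback (most recent call last):
  File "<stdin>", line 17, in <module>
IndexError: list index out of range
```

```bash
python3 st.py .603 .0885 .2 175.1
```

```text
clk 9.6 pos [0.4586 0.2093 0.2157] q [ 0.2603 -0.0558  1.8334  0.0168  1.3794 -1.4063] F [ 0.1304 -0.914  -1.0355]
shift u [-5.315  -5.3535  0.4598]
turn u [ 0.1151 -0.1832  1.6996] yaw -174.6949147480872
```

```bash
python3 -m jog '[{"xyz":[0,0,0],"turn":[0.06,-0.09,0.85],"claw":0.3},{"xyz":[0,0,0],"turn":[0.06,-0.09,0.85],"claw":0.3},{"xyz":[-0.95,-0.66,0],"turn":[0,0,0],"claw":0.3},{"xyz":[-0.95,-0.66,0],"turn":[0,0,0],"claw":0.3},{"xyz":[-0.95,-0.66,0],"turn":[0,0,0],"claw":0.3},{"xyz":[-0.95,-0.66,0],"turn":[0,0,0],"claw":0.3},{"xyz":[-0.95,-0.66,0],"turn":[0,0,0],"claw":0.3},{"xyz":[-0.95,-0.66,0],"turn":[0,0,0],"claw":0.3},{"xyz":[-0.4,-0.4,0],"turn":[0,0,0],"claw":0.3},{"xyz":[0,0,0],"turn":[0,0,0],"claw":0.3}]' 15; python3 st.py .603 .0885 .084 175.1;python3 -c "
from h import *
shot('wrist','w4')"
```

```text
clock: 10.6
ee_pos: [0.596, 0.0823, 0.1971]
tool_rot: [[-0.996, 0.087, -0.027], [0.087, 0.996, -0.004], [0.027, -0.006, -1.0]]
wrist_force: [-0.2, -0.1, 0.5]
gripper_width: 0.0306
clk 10.6 pos [0.596  0.0823 0.1971] q [ 0.0082  0.206   1.5919 -0.0035  1.3711 -1.4747] F [-0.2243 -0.0802  0.5133]
shift u [-0.3807  0.298   4.5121]
turn u [-0.057  -0.2579 -0.0157] yaw 175.00107137713712
```

View pics/w4.png

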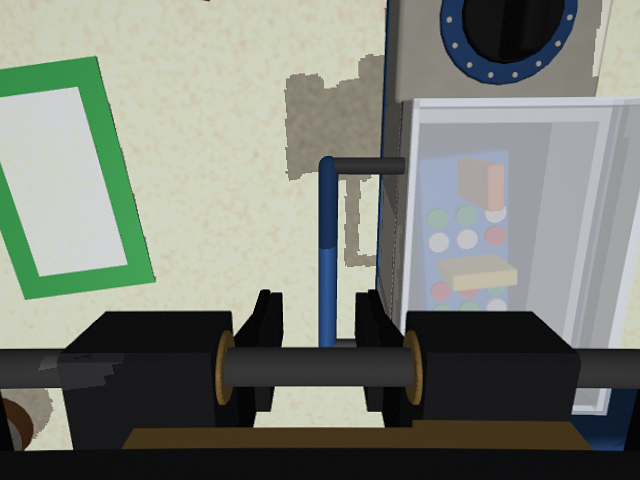

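```bash
python3 -m jog '[{"xyz":[-0.3,0.3,0.5],"turn":[-0.06,-0.26,0],"claw":0.3},{"xyz":[0,0,1],"turn":[0,0,0],"claw":0.3},{"xyz":[0,0,1],"turn":[0,0,0],"claw":0.3},{"xyz":[0,0,0],"turn":[0,0,0],"claw":0.3}]' 15; python3 st.py .603 .0885 .084 175.1
```

```text
clock: 11.05
ee_pos: [0.5992, 0.0945, 0.1323]
tool_rot: [[-0.997, 0.084, -0.002], [0.084, 0.997, 0.003], [0.002, 0.003, -1.0]]
wrist_force: [-1.4, -0.1, -1.0]
gripper_width: 0.0307
clk 11.05 pos [0.5992 0.0945 0.1323] q [ 0.0249  0.2559  1.6595  0.0029  1.2279 -1.4633] F [-1.3616 -0.0899 -1.0477]
shift u [-0.1732 -0.2301  1.9311]
turn u [ 0.0243 -0.0185  0.0183] yaw 175.20977394904693
```

```bash
python3 -m jog '[{"xyz":[-0.15,-0.23,0.2],"turn":[0,0,0],"claw":0.3},{"xyz":[0,0,1],"turn":[0,0,0],"claw":0.3},{"xyz":[0,0,0.75],"turn":[0,0,0],"claw":0.3},{"xyz":[0,0,0],"turn":[0,0,0],"claw":1},{"xyz":[0,0,0],"turn":[0,0,0],"claw":1},{"xyz":[0,0,0],"turn":[0,0,0],"claw":1}]' 15; python3 st.py .603 .0885 .084 175.1; python3 -c "
from h import *
shot('wrist','w5');print(r.get_obs()['gripper_width'])"
```

```text
clock: 11.65
ee_pos: [0.6044, 0.0883, 0.0896]
tool_rot: [[-0.997, 0.079, 0.005], [0.079, 0.997, -0.001], [-0.005, -0.0, -1.0]]
wrist_force: [-4.4, -15.2, 0.7]
gripper_width: 0.0141
clk 11.65 pos [0.6044 0.0883 0.0896] q [ 0.0165  0.3094  1.6809 -0.0007  1.1468 -1.4747] F [ -4.4432 -15.1588   0.6788]
shift u [0.0572 0.0025 0.2222]
turn u [-0.0021  0.0438  0.0589] yaw 175.4535603339419
0.011451473898651695
```

```bash
python3 -m jog '[{"xyz":[0,0.15,-0.98],"turn":[0,0,0],"claw":1},{"xyz":[0,0.31,-0.95],"turn":[0,0,0],"claw":1},{"xyz":[0,0.43,-0.9],"turn":[0,0,0],"claw":1},{"xyz":[0,0.56,-0.83],"turn":[0,0,0],"claw":1},{"xyz":[0,0.66,-0.75],"turn":[0,0,0],"claw":1}]' 15; cat > hood.py <<'E'
from st import *
o=r.get_obs();p=np.array(o['ee_pos'])+[0,0,.0215];ys=np.array([.0854,.9963]);dy=(p[:2]-[.6185,.267])@ys;dz=p[2]-.085
print('alpha',np.arctan2(dz,-dy),'theta',np.arctan2(dz,-dy)-.1,'rad',np.hypot(dy,dz),'w',o['gripper_width'],p,o['wrist_force'])
E
python3 hood.py
```

```text
clock: 12.2
ee_pos: [0.6085, 0.1433, 0.2052]
tool_rot: [[-0.997, 0.083, 0.007], [0.083, 0.997, 0.006], [-0.006, 0.006, -1.0]]
wrist_force: [6.4, 10.2, -13.3]
gripper_width: 0.0114
alpha 0.8514782653649903 theta 0.7514782653649903 rad 0.18836919006607644 w 0.011393066097881053 [0.6085 0.1433 0.2267] [  6.4339  10.2075 -13.3494]
```

```bash
python3 -m jog '[{"xyz":[0,0.85,-0.45],"turn":[0,0,0],"claw":1},{"xyz":[0,0.9,-0.4],"turn":[0,0,0],"claw":1},{"xyz":[0,0.93,-0.3],"turn":[0,0,0],"claw":1},{"xyz":[0,0.97,-0.18],"turn":[0,0,0],"claw":1}]' 15; python3 hood.py
```

```text
clock: 12.6
ee_pos: [0.6172, 0.2342, 0.2517]
tool_rot: [[-0.996, 0.085, 0.015], [0.085, 0.996, 0.002], [-0.015, 0.004, -1.0]]
wrist_force: [2.5, 1.0, -8.9]
gripper_width: 0.0114
alpha 1.3982255588125079 theta 1.2982255588125078 rad 0.1910220306147793 w 0.011431371114617329 [0.6172 0.2342 0.2732] [ 2.4649  1.004  -8.8818]
```

```bash
python3 -m jog '[{"xyz":[0,1,-0.02],"turn":[0,0,0],"claw":1},{"xyz":[0,1,0.1],"turn":[0,0,0],"claw":1},{"xyz":[0,0.8,0.15],"turn":[0,0,0],"claw":1},{"xyz":[0,0,0],"turn":[0,0,0],"claw":1}]' 15; python3 hood.py
```

```text
clock: 13.0
ee_pos: [0.6238, 0.3089, 0.2511]
tool_rot: [[-0.996, 0.083, 0.021], [0.083, 0.997, 0.003], [-0.021, 0.005, -1.0]]
wrist_force: [2.7, -1.3, -6.0]
gripper_width: 0.011
alpha 1.7923147253429959 theta 1.6923147253429958 rad 0.1922550455277436 w 0.010980092154907941 [0.6238 0.3089 0.2726] [ 2.6589 -1.3374 -6.0238]
```

Theta is about 1.69, well past over-centre. I release, lift off and look.

```bash
python3 -m jog '[{"xyz":[0,0,0],"turn":[0,0,0],"claw":0.2},{"xyz":[0,0,0],"turn":[0,0,0],"claw":0.2},{"xyz":[0,0,-1],"turn":[0,0,0],"claw":0.2},{"xyz":[0,0,-1],"turn":[0,0,0],"claw":0.2},{"xyz":[0,-1,-0.5],"turn":[0,0,0],"claw":0.2},{"xyz":[0,-1,0],"turn":[0,0,0],"claw":0.2},{"xyz":[0,-1,0],"turn":[0,0,0],"claw":0.2},{"xyz":[0,-1,0],"turn":[0,0,0],"claw":-0.2}]' 15; python3 - <<'E'
from st import *
for n in['scene','side','wrist']:
    c=vision.calibration(n);im,d=shot(n,n+'2')
    for k,z in(('carrier_handle',.077),('carrier_tab',.093),('carrier_mid',.06),('hood_bar',.26)):
        for q in nets.pinpoint(n,k)[:2]: print(n,k,round(q['conf'],2),np.round(q['at']),atz(n,q['at'],z,c),atd(n,q['at'],d,c))
st([.61,.2,.2],-94.9)
E
```

```text
clock: 13.8
ee_pos: [0.6142, 0.2052, 0.3226]
tool_rot: [[-0.996, 0.082, 0.027], [0.083, 0.997, 0.006], [-0.027, 0.008, -1.0]]
wrist_force: [1.3, -0.0, 0.9]
gripper_width: 0.0376
scene carrier_handle 0.94 [352. 395.] [0.6298 0.1932 0.077 ] [0.6344 0.1957 0.0856]
scene carrier_tab 0.97 [324. 412.] [0.5671 0.1834 0.093 ] [0.5749 0.1874 0.106 ]
scene carrier_mid 0.61 [354. 395.] [0.6272 0.1914 0.06  ] [0.6363 0.1965 0.0775]
scene hood_bar 0.88 [336. 467.] [0.6266 0.3151 0.26  ] [0.6288 0.3157 0.2633]
side carrier_handle 0.8 [280. 210.] [0.6387 0.1936 0.077 ] [0.5247 0.3078 0.1811]
side carrier_tab 0.79 [281. 233.] [0.5729 0.1821 0.093 ] [0.5624 0.1935 0.1031]
side carrier_mid 0.98 [289. 220.] [0.6106 0.1924 0.06  ] [0.6174 0.1853 0.0534]
side hood_bar 0.87 [239. 174.] [0.6102 0.3179 0.26  ] [0.6099 0.3182 0.2602]
wrist carrier_handle 0.84 [213. 299.] [0.6302 0.1898 0.077 ] [0.6267 0.1906 0.0911]
wrist carrier_tab 0.59 [146. 292.] [0.5643 0.19   0.093 ] [0.5628 0.1911 0.1112]
wrist carrier_mid 0.57 [201. 298.] [0.6218 0.1884 0.06  ] [0.6233 0.188  0.0529]
wrist hood_bar 0.56 [262. 510.] [0.6232 0.3156 0.26  ] [0.6209 0.313  0.2655]
wrist hood_bar 0.21 [137. 307.] [0.5462 0.2082 0.26  ] [0.5608 0.2036 0.0528]
clk 14.55 pos [0.614  0.2071 0.3205] q [ 0.2035  0.2121  1.3551  0.0004  1.5491 -1.2858] F [-0.5077 -0.0859 -0.5194]
shift u [ 0.2542 -0.3322  4.8142]
turn u [ -0.1247   0.2382 -14.9612] yaw 175.32217923771708
```

View pics/scene2.png

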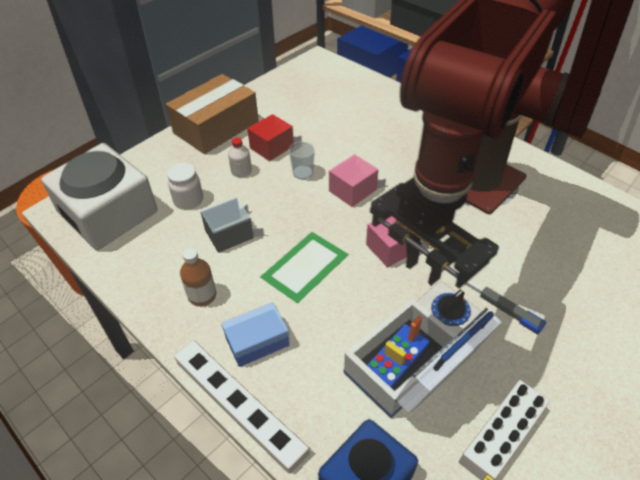

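View pics/wrist2.png

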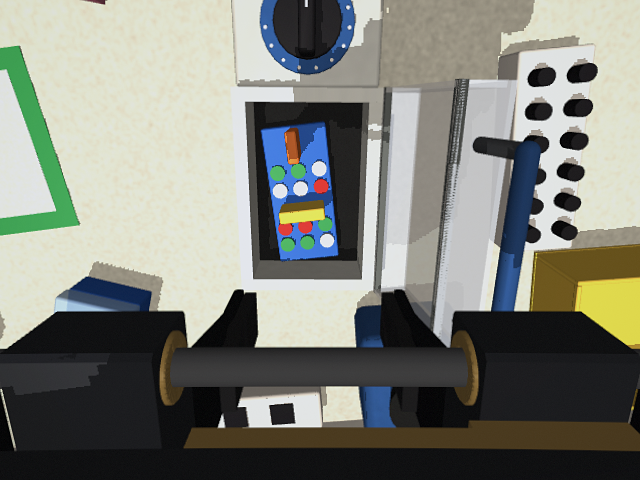

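```bash
python3 - <<'E'
from st import *
c=vision.calibration('wrist');im=cv2.imread('pics/wrist2.png');h=cv2.cvtColor(im,cv2.COLOR_BGR2HSV)
s=np.zeros(h.shape[:2],bool);s[110:270,240:360]=1
def pts(m,z):
    i,j=np.nonzero(m&s);return np.array([atz('wrist',(a,b),z,c)[:2] for a,b in zip(i,j)])
b=pts((h[...,0]>100)&(h[...,0]<125)&(h[...,1]>130)&(h[...,2]>80),.051);print('base',len(b),cv2.minAreaRect((b*1000).astype(np.float32)))
y=pts((h[...,0]>20)&(h[...,0]<33)&(h[...,1]>120)&(h[...,2]>190),.09);print('yel',len(y),cv2.minAreaRect((y*1000).astype(np.float32)),y.mean(0))
t=pts((h[...,0]>5)&(h[...,0]<18)&(h[...,1]>120)&(h[...,2]>100),.11);print('or',len(t),cv2.minAreaRect((t*1000).astype(np.float32)),t.mean(0))
cv2.imwrite('pics/c3.png',cv2.resize(im[100:280,230:370],None,fx=4,fy=4))
E
```

```text
base 4746 ((618.1575317382812, 191.71775817871094), (140.21356201171875, 63.59162139892578), 1.757035493850708)
yel 501 ((630.35986328125, 191.98031616210938), (10.962054252624512, 43.07434844970703), 1.7932889461517334) [0.6303 0.1921]
or 387 ((590.2992553710938, 184.35202026367188), (82.97893524169922, 27.324386596679688), 3.325744152069092) [0.5662 0.19  ]
```

View pics/c3.png

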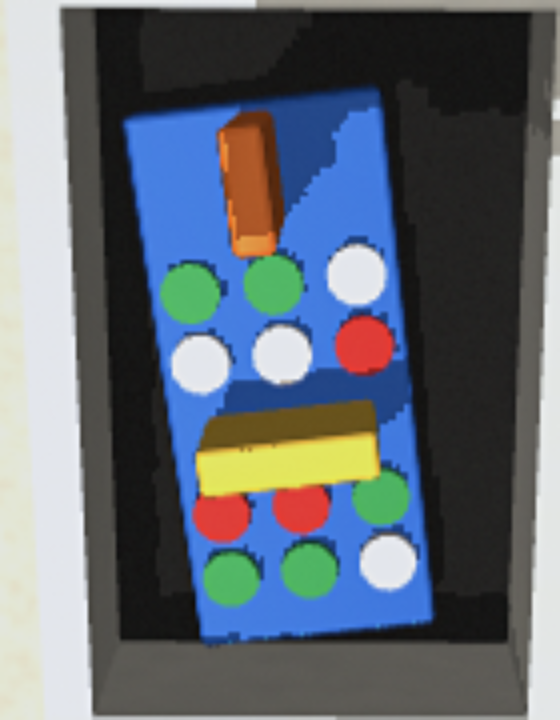

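```bash
python3 - <<'E'
from st import *
c={n:vision.calibration(n) for n in['scene','side']}
for n,w in(('scene',(225,310,250,355)),('side',(235,280,270,360))):
    im=cv2.imread(f'pics/{n}0.png');h=cv2.cvtColor(im,cv2.COLOR_BGR2HSV)
    m=np.zeros(h.shape[:2],bool);m[w[0]:w[1],w[2]:w[3]]=1
    m&=(h[...,0]>50)&(h[...,0]<80)&(h[...,1]>100)
    i,j=np.nonzero(m);P=np.array([atz(n,(a,b),0,c[n])[:2]*1000 for a,b in zip(i,j)],np.float32);print(n,'pad',cv2.minAreaRect(P))
# rack from depth
for n,w in(('scene',(190,255,195,265)),('side',(190,240,312,365))):
    im,d=vision.get_image(n);P=[];px=[]
    for i in range(w[0],w[1]):
        for j in range(w[2],w[3]):
            if d[i,j]>0:
                o,ray=px2w(n,(i,j),None,c[n]);P.append(o+ray*d[i,j]);px.append((i,j))
    P=np.array(P)
    for lo,hi in((.064,.085),(.02,.085)):
        Q=P[(P[:,2]>lo)&(P[:,2]<hi)];print(n,'rack',lo,len(Q),cv2.minAreaRect((Q[:,:2]*1000).astype(np.float32)))
    cv2.imwrite(f'pics/r{n}.png',cv2.resize(im[w[0]-10:w[1]+10,w[2]-10:w[3]+10],None,fx=6,fy=6,interpolation=cv2.INTER_CUBIC))
for n in c:
    for k in('tip_box','amber_bottle','white_jar'):
        for q in nets.pinpoint(n,k)[:1]:print(n,k,q['conf'],atz(n,q['at'],0,c[n]))
E
```

```text
scene pad ((550.105712890625, -136.78152465820312), (185.86573791503906, 116.13743591308594), 3.093945264816284)
side pad ((551.8554077148438, -139.27374267578125), (184.42904663085938, 114.57205963134766), 2.943742275238037)
scene rack 0.064 1171 ((607.6529541015625, -349.2627868652344), (97.09627532958984, 100.8263168334961), 73.23380279541016)
scene rack 0.02 1876 ((579.8961791992188, -395.1797180175781), (212.2946319580078, 127.48902893066406), 73.23381805419922)
side rack 0.064 508 ((593.9879150390625, -394.0086364746094), (192.8635711669922, 108.84561920166016), 73.05593872070312)
side rack 0.02 1075 ((606.529541015625, -415.29254150390625), (150.8566131591797, 302.6358642578125), 7.915393352508545)
scene tip_box 0.58 [ 0.7666 -0.0646  0.    ]
scene white_jar 0.95 [ 0.6009 -0.5321  0.    ]
side tip_box 0.58 [ 0.7812 -0.0651  0.    ]
side amber_bottle 0.93 [ 0.7919 -0.2698  0.    ]
side white_jar 0.67 [ 0.5965 -0.5405  0.    ]
```

View pics/rscene.png

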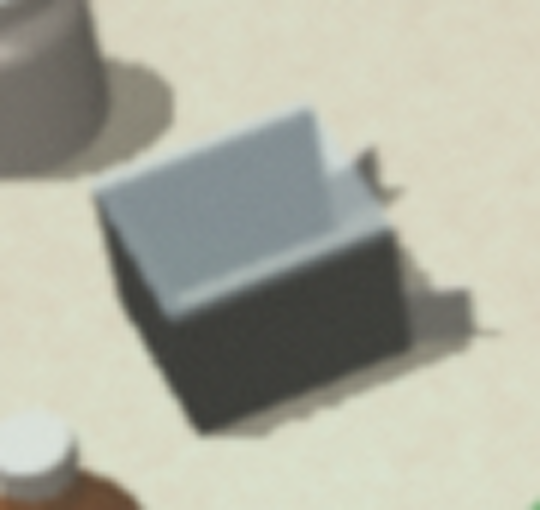

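View pics/rside.png

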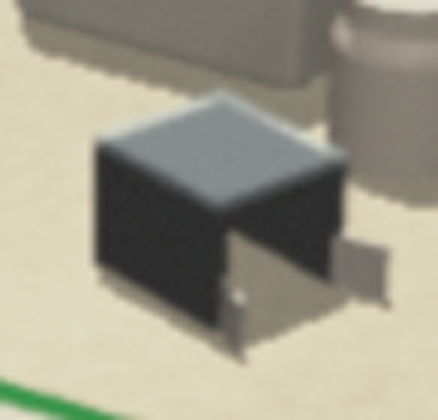

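```bash
python3 - <<'E'
from st import *
n='scene';c=vision.calibration(n)
f=lambda u,v,z:print((u,v),atz(n,(180+v/6,185+u/6),z,c))
f(395,190,0);f(490,330,0);f(372,150,.03);f(470,292,.03);f(100,190,.074);f(178,318,.074);f(392,230,.074);f(308,108,.074);f(205,432,0);f(408,350,0)
n='side';c=vision.calibration(n)
f=lambda u,v,z:print(n,(u,v),atz(n,(180+v/6,302+u/6),z,c))
f(243,362,0);f(388,305,0);f(98,142,.074);f(222,92,.074);f(348,157,.074);f(222,208,.074);f(98,265,0);f(215,328,0);
E
```

```text
(395, 190) [ 0.5156 -0.3682  0.    ]
(490, 330) [ 0.5444 -0.2761  0.    ]
(372, 150) [ 0.5239 -0.3692  0.03  ]
(470, 292) [ 0.5525 -0.2759  0.03  ]
(100, 190) [ 0.642  -0.3975  0.074 ]
(178, 318) [ 0.6658 -0.3178  0.074 ]
(392, 230) [ 0.576  -0.2911  0.074 ]
(308, 108) [ 0.552  -0.3706  0.074 ]
(205, 432) [ 0.6633 -0.3215  0.    ]
(408, 350) [ 0.5756 -0.2933  0.    ]
side (243, 362) [ 0.5439 -0.2772  0.    ]
side (388, 305) [ 0.5136 -0.3702  0.    ]
side (98, 142) [ 0.658  -0.3171  0.074 ]
side (222, 92) [ 0.6373 -0.4042  0.074 ]
side (348, 157) [ 0.5441 -0.3753  0.074 ]
side (222, 208) [ 0.5668 -0.2904  0.074 ]
side (98, 265) [ 0.6601 -0.3219  0.    ]
side (215, 328) [ 0.5738 -0.299   0.    ]
```

```bash
python3 -m jog '[{"xyz":[0,0,0],"turn":[-0.1,0.2,0.9],"claw":0.3},{"xyz":[0,0,0],"turn":[0,0,1],"claw":0.3},{"xyz":[0,0,0],"turn":[0,0,1],"claw":0.3},{"xyz":[0,0,0],"turn":[0,0,1],"claw":0.3},{"xyz":[0,0,0],"turn":[0,0,1],"claw":0.3},{"xyz":[0,0,0],"turn":[0,0,1],"claw":0.3},{"xyz":[0,0,0],"turn":[0,0,1],"claw":0.3},{"xyz":[0,0,0],"turn":[0,0,1],"claw":0.3},{"xyz":[0,0,0],"turn":[0,0,1],"claw":0.3},{"xyz":[0,0,0],"turn":[0,0,1],"claw":0.3},{"xyz":[0,0,0.7],"turn":[0,0,1],"claw":0.3},{"xyz":[0,0,1],"turn":[0,0,1],"claw":0.3},{"xyz":[0,0,1],"turn":[0,0,1],"claw":0.3},{"xyz":[0,0,1],"turn":[0,0,1],"claw":0.3},{"xyz":[0,0,0],"turn":[0,0,0],"claw":0.3}]'; python3 st.py .630 .192 .15 91.8
```

```text
clock: 16.45
ee_pos: [0.6159, 0.2081, 0.2277]
tool_rot: [[0.028, 1.0, 0.009], [0.999, -0.028, 0.02], [0.02, 0.009, -1.0]]
wrist_force: [-1.5, -0.3, -0.8]
gripper_width: 0.0304
clk 16.45 pos [0.6159 0.2081 0.2277] q [0.1952 0.2642 1.4649 0.018  1.3993 0.2201] F [-1.5422 -0.3343 -0.7535]
shift u [-0.6904  0.5528  3.1005]
turn u [ 0.0907 -0.1906 -0.5663] yaw 88.40713376312542
```

```bash
python3 -m jog '[{"xyz":[0,0,0],"turn":[0.09,-0.19,-0.56],"claw":0.3},{"xyz":[-0.69,0.6,0.8],"turn":[0,0,0],"claw":0.3},{"xyz":[0,0,1],"turn":[0,0,0],"claw":0.3},{"xyz":[0,0,1],"turn":[0,0,0],"claw":0.3},{"xyz":[0,0,0],"turn":[0,0,0],"claw":0.3}]'; python3 - <<'E'
from st import *
shot('wrist','w6');st([.630,.192,.062],91.8)
c=vision.calibration('wrist')
print([(q['conf'],q['at'],atz('wrist',q['at'],.077,c)) for q in nets.pinpoint('wrist','carrier_handle')])
E
```

```text
clock: 16.95
ee_pos: [0.6355, 0.1913, 0.1637]
tool_rot: [[-0.049, 0.999, 0.008], [0.999, 0.049, 0.001], [0.0, 0.008, -1.0]]
wrist_force: [-0.4, 0.2, -0.1]
gripper_width: 0.0304
clk 17.0 pos [0.6368 0.1917 0.1663] q [ 0.1742  0.3467  1.4799 -0.0006  1.3035  0.1259] F [0.538  1.2119 0.0951]
shift u [ 0.0205 -0.3201  4.1686]
turn u [ 0.1097 -0.0096  0.1632] yaw 92.77949832105615
[(0.82, [250.9, 307.9], array([0.6315, 0.1905, 0.077 ]))]
```

View pics/w6.png

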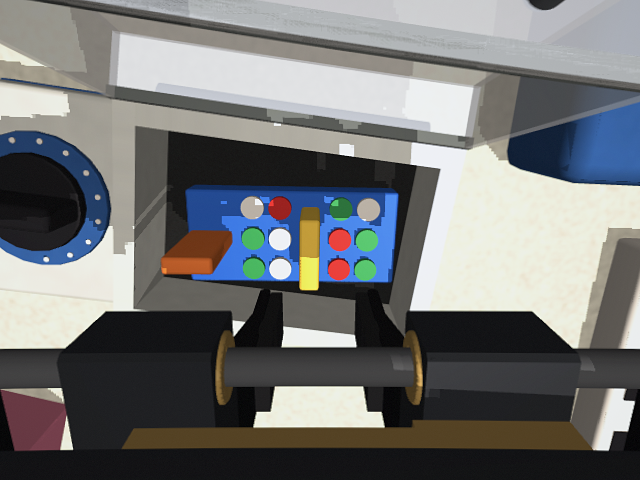

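```bash
python3 -m jog '[{"xyz":[0,-0.28,0.2],"turn":[0.1,0,0.1],"claw":0.3},{"xyz":[0,-0.05,1],"turn":[0,0,0],"claw":0.3},{"xyz":[0,-0.05,1],"turn":[0,0,0],"claw":0.3},{"xyz":[0,0,0],"turn":[0,0,0],"claw":0.3}]'; python3 st.py .6305 .1915 .062 91.8
```

```text
clock: 17.45
ee_pos: [0.6325, 0.1932, 0.1214]
tool_rot: [[-0.039, 0.999, 0.016], [0.999, 0.039, 0.004], [0.004, 0.016, -1.0]]
wrist_force: [0.4, -0.7, 0.2]
gripper_width: 0.0305
clk 17.45 pos [0.6325 0.1932 0.1214] q [0.1766 0.3763 1.5302 0.0015 1.219  0.1371] F [ 0.3671 -0.7294  0.1853]
shift u [-0.0745 -0.1208  2.374 ]
turn u [ 0.1505 -0.0347  0.0729] yaw 92.2388540929077
```

```bash
python3 -m jog '[{"xyz":[-0.07,-0.15,0.4],"turn":[0.15,-0.03,0.07],"claw":0.3},{"xyz":[0,-0.05,1],"turn":[0,0,0],"claw":0.3},{"xyz":[0,-0.05,0.95],"turn":[0,0,0],"claw":0.3},{"xyz":[0,0,0],"turn":[0,0,0],"claw":0.3},{"xyz":[0,0,0],"turn":[0,0,0],"claw":0.3}]'; python3 st.py .6305 .1915 .062 91.8;python3 -c "
from h import *
shot('wrist','w7')"
```

```text
clock: 17.95
ee_pos: [0.6311, 0.1924, 0.0704]
tool_rot: [[-0.031, 0.999, 0.009], [1.0, 0.031, 0.002], [0.002, 0.009, -1.0]]
wrist_force: [0.5, -0.5, 0.2]
gripper_width: 0.0306
clk 17.95 pos [0.6311 0.1924 0.0704] q [0.1763 0.4347 1.5565 0.0004 1.1412 0.1451] F [ 0.5166 -0.4954  0.1983]
shift u [-0.0357 -0.0293  0.3363]
turn u [ 0.0859 -0.0164 -0.0035] yaw 91.77949387057411
```

View pics/w7.png

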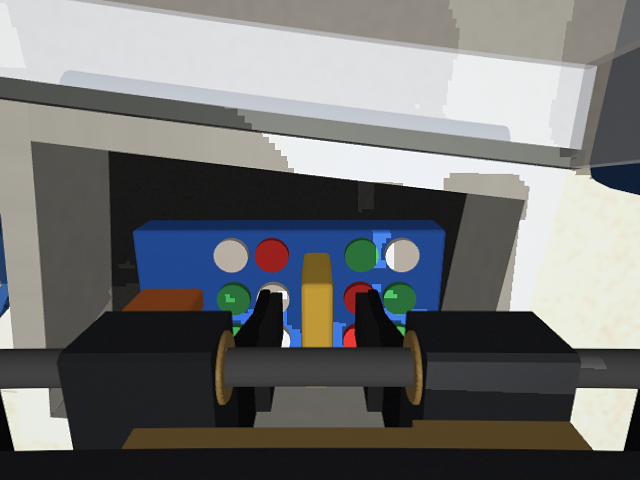

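```bash
python3 -m jog '[{"xyz":[0,0,0.4],"turn":[0.08,0,0],"claw":0.3},{"xyz":[0,0,0],"turn":[0,0,0],"claw":0.3},{"xyz":[0,0,0],"turn":[0,0,0],"claw":1},{"xyz":[0,0,0],"turn":[0,0,0],"claw":1},{"xyz":[0,0,0],"turn":[0,0,0],"claw":1},{"xyz":[0,0,0],"turn":[0,0,0],"claw":1}]' 35; python3 st.py .6305 .1915 .062 91.8
```

```text
clock: 18.6
ee_pos: [0.6336, 0.1928, 0.0643]
tool_rot: [[-0.031, 1.0, 0.005], [1.0, 0.031, 0.003], [0.002, 0.005, -1.0]]
wrist_force: [0.2, 0.2, -0.1]
gripper_width: 0.0118
clk 18.6 pos [0.6336 0.1928 0.0643] q [0.1756 0.4501 1.5483 0.0019 1.138  0.1438] F [ 0.2048  0.1959 -0.0597]
shift u [-0.0494 -0.124   0.0895]
turn u [ 0.0466 -0.0236 -0.0042] yaw 91.77488128964326
```

```bash
python3 -m jog '[{"xyz":[0,0,-0.5],"turn":[0,0,0],"claw":1},{"xyz":[0,0,-1],"turn":[0,0,0],"claw":1},{"xyz":[0,0,-1],"turn":[0,0,0],"claw":1},{"xyz":[0,0,-1],"turn":[0,0,0],"claw":1},{"xyz":[0,0,-0.7],"turn":[0,0,0],"claw":1},{"xyz":[0,0,0],"turn":[0,0,0],"claw":1}]' 35; python3 st.py .563 -.1375 .165 93;python3 -c "
from h import *
shot('wrist','w8');shot('scene','scene3')"
```

```text
clock: 19.2
ee_pos: [0.6311, 0.1922, 0.1733]
tool_rot: [[-0.031, 1.0, 0.0], [1.0, 0.031, 0.002], [0.002, 0.0, -1.0]]
wrist_force: [-0.1, 0.6, -3.2]
gripper_width: 0.0115
clk 19.2 pos [0.6311 0.1922 0.1733] q [0.1753 0.337  1.4787 0.0017 1.3254 0.1439] F [-0.0816  0.583  -3.1826]
shift u [-13.0968  -3.132    0.3085]
turn u [ 0.0032 -0.0159 -0.2032] yaw 91.78069206150393
```

View pics/scene3.png

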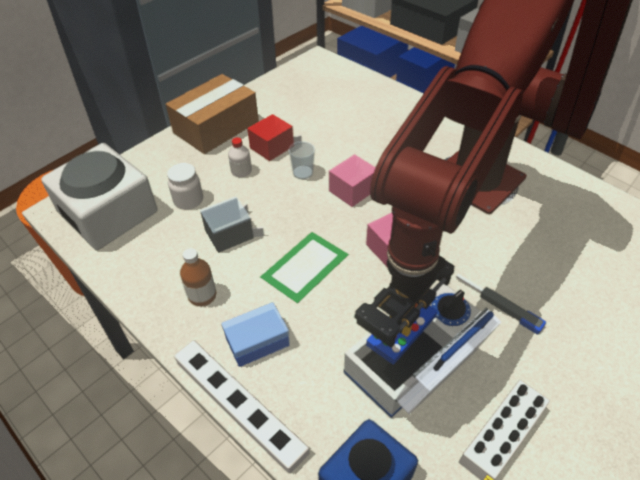

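```bash
python3 -m jog '[{"xyz":[-0.6,-0.14,0],"turn":[0,0,0],"claw":1},{"xyz":[-1,-0.24,0],"turn":[0,0,0],"claw":1},{"xyz":[-1,-0.24,0],"turn":[0,0,0],"claw":1},{"xyz":[-1,-0.24,0],"turn":[0,0,0],"claw":1},{"xyz":[-1,-0.24,0],"turn":[0,0,0],"claw":1},{"xyz":[-1,-0.24,0],"turn":[0,0,0],"claw":1},{"xyz":[-1,-0.24,0],"turn":[0,0,0],"claw":1},{"xyz":[-1,-0.24,0],"turn":[0,0,0],"claw":1},{"xyz":[-1,-0.24,0],"turn":[0,0,0],"claw":1},{"xyz":[-1,-0.24,0],"turn":[0,0,0],"claw":1},{"xyz":[-1,-0.24,0],"turn":[0,0,0],"claw":1},{"xyz":[-1,-0.24,0],"turn":[0,0,0],"claw":1},{"xyz":[-1,-0.24,0.3],"turn":[0,0,0],"claw":1},{"xyz":[-0.3,-0.1,0.5],"turn":[0,0,0],"claw":1},{"xyz":[0,0,0],"turn":[0,0,0],"claw":1}]' 35; python3 st.py .563 -.1375 .034 93
```

```text
clock: 20.8
ee_pos: [0.5363, -0.153, 0.1237]
tool_rot: [[-0.029, 0.998, -0.047], [1.0, 0.029, 0.003], [0.004, -0.047, -0.999]]
wrist_force: [-0.2, -0.6, -2.8]
gripper_width: 0.012
clk 20.8 pos [ 0.5363 -0.153   0.1237] q [-0.4092  0.1898  1.7559 -0.0171  1.2403 -0.4325] F [-0.2464 -0.6442 -2.7658]
shift u [0.5717 1.2523 3.535 ]
turn u [-0.4491 -0.0454 -0.2213] yaw 91.66640221747355
```

```bash
python3 -m jog '[{"xyz":[0.3,0.6,0],"turn":[-0.45,-0.05,-0.2],"claw":1},{"xyz":[0.27,0.6,0.6],"turn":[0,0,0],"claw":1},{"xyz":[0,0,0.9],"turn":[0,0,0],"claw":1},{"xyz":[0,0,0.6],"turn":[0,0,0],"claw":1},{"xyz":[0,0,0],"turn":[0,0,0],"claw":1}]' 35; python3 st.py .563 -.1375 .034 93
```

```text
clock: 21.3
ee_pos: [0.5641, -0.1331, 0.0657]
tool_rot: [[-0.051, 0.999, -0.004], [0.999, 0.051, 0.004], [0.004, -0.003, -1.0]]
wrist_force: [-0.0, 0.1, -2.4]
gripper_width: 0.0117
clk 21.3 pos [ 0.5641 -0.1331  0.0657] q [-0.369   0.2793  1.7693  0.0023  1.0977 -0.4214] F [-0.0481  0.0861 -2.3704]
shift u [-0.1766 -0.0469  1.267 ]
turn u [-0.0332 -0.036  -0.0097] yaw 92.94114750994575
```

```bash
python3 -m jog '[{"xyz":[-0.15,-0.05,0.5],"turn":[-0.03,0,0],"claw":1},{"xyz":[0,0,0.4],"turn":[0,0,0],"claw":1},{"xyz":[0,0,0.15],"turn":[0,0,0],"claw":1},{"xyz":[0,0,0.15],"turn":[0,0,0],"claw":1},{"xyz":[0,0,0],"turn":[0,0,0],"claw":1}]' 35; python3 st.py .563 -.1375 .034 93
```

```text
clock: 21.8
ee_pos: [0.5632, -0.137, 0.0345]
tool_rot: [[-0.052, 0.999, 0.001], [0.999, 0.052, 0.004], [0.004, 0.001, -1.0]]
wrist_force: [0.3, -0.4, -3.0]
gripper_width: 0.0117
clk 21.8 pos [ 0.5632 -0.137   0.0345] q [-0.3767  0.3215  1.7846  0.0041  1.0363 -0.4304] F [ 0.3155 -0.3839 -3.0059]
shift u [-0.0195 -0.011   0.0197]
turn u [ 0.0067 -0.0337 -0.0071] yaw 92.9572090027178
```

Not in contact yet (Fz is still -3 N), so I lower gently.

```bash
python3 -m jog '[{"xyz":[0,0,0.15],"turn":[0,0,0],"claw":1},{"xyz":[0,0,0.1],"turn":[0,0,0],"claw":1},{"xyz":[0,0,0],"turn":[0,0,0],"claw":1}]' 35; python3 st.py .563 -.1375 .034 93
```

```text
clock: 22.1
ee_pos: [0.5653, -0.1378, 0.0352]
tool_rot: [[-0.052, 0.999, 0.003], [0.999, 0.052, 0.002], [0.002, 0.003, -1.0]]
wrist_force: [0.6, 0.2, -3.0]
gripper_width: 0.0113
clk 22.1 pos [ 0.5653 -0.1378  0.0352] q [-0.3766  0.3231  1.7809  0.0037  1.0358 -0.4302] F [ 0.6149  0.2478 -2.9901]
shift u [ 0.0177 -0.0905  0.0487]
turn u [ 0.0284 -0.0208 -0.006 ] yaw 92.96431683681723
```

```bash
python3 -m jog '[{"xyz":[0,0,0.3],"turn":[0,0,0],"claw":1},{"xyz":[0,0,0.25],"turn":[0,0,0],"claw":1}]' 35; python3 st.py .563 -.1375 .034 93; python3 -c "
from h import *
shot('side','side3')"
```

```text
clock: 22.3
ee_pos: [0.5666, -0.1394, 0.0308]
tool_rot: [[-0.053, 0.999, 0.002], [0.999, 0.053, -0.0], [-0.0, 0.002, -1.0]]
wrist_force: [-26.0, 4.8, 47.0]
gripper_width: 0.0118
clk 22.3 pos [ 0.5666 -0.1394  0.0308] q [-0.3768  0.3333  1.7777  0.0008  1.0285 -0.4302] F [-25.9995   4.8144  46.9951]
shift u [ 0.0848 -0.1394 -0.1287]
turn u [0.0209 0.0028 0.0064] yaw 93.03857904740698
```

```bash
python3 -m jog '[{"xyz":[0,0,-0.05],"turn":[0,0,0],"claw":0.3},{"xyz":[0,0,0],"turn":[0,0,0],"claw":0.3},{"xyz":[0,0,0],"turn":[0,0,0],"claw":0.3}]' 35; python3 st.py .563 -.1375 .034 93; python3 -m jog '[{"xyz":[0,0,-0.5],"turn":[0,0,0],"claw":0.3},{"xyz":[0,0,-1],"turn":[0,0,0],"claw":0.3},{"xyz":[0,0,-1],"turn":[0,0,0],"claw":0.3},{"xyz":[0,0,-1],"turn":[0,0,0],"claw":0.3},{"xyz":[0,0,-1],"turn":[0,0,0],"claw":0.3},{"xyz":[0,0,-1],"turn":[0,0,0],"claw":0.3}]'
python3 - <<'E'
from st import *
for n in['scene','side','wrist']:
    c=vision.calibration(n);im,d=shot(n,n+'4')
    for k,z in(('carrier_handle',.047),('carrier_tab',.063),('carrier_mid',.03)):
        for q in nets.pinpoint(n,k)[:1]: print(n,k,round(q['conf'],2),np.round(q['at']),atz(n,q['at'],z,c))
E
```

```text
clock: 22.65
ee_pos: [0.5694, -0.1408, 0.0353]
tool_rot: [[-0.053, 0.999, 0.009], [0.999, 0.053, -0.003], [-0.004, 0.009, -1.0]]
wrist_force: [-0.6, 0.1, -1.0]
gripper_width: 0.0267
clk 22.65 pos [ 0.5694 -0.1408  0.0353] q [-0.3771  0.3277  1.7747  0.0004  1.0299 -0.4302] F [-0.5972  0.055  -0.9527]
shift u [ 0.1462 -0.2472  0.0513]
turn u [0.082  0.0339 0.0051] yaw 93.02995542306809
clock: 23.25
ee_pos: [0.5649, -0.139, 0.1733]
tool_rot: [[-0.053, 0.999, -0.001], [0.999, 0.053, 0.001], [0.001, -0.001, -1.0]]
wrist_force: [1.0, 0.6, -0.5]
gripper_width: 0.0305
scene carrier_handle 0.81 [255. 294.] [ 0.5719 -0.1479  0.047 ]
scene carrier_tab 0.69 [234. 315.] [ 0.4992 -0.1476  0.063 ]
scene carrier_mid 0.71 [260. 303.] [ 0.5578 -0.1325  0.03  ]
side carrier_handle 0.87 [242. 310.] [ 0.5731 -0.146   0.047 ]
side carrier_tab 0.75 [243. 332.] [ 0.504  -0.1502  0.063 ]
side carrier_mid 0.94 [249. 318.] [ 0.5499 -0.1512  0.03  ]
wrist carrier_handle 0.61 [236. 321.] [ 0.5656 -0.1393  0.047 ]
wrist carrier_tab 0.95 [245. 221.] [ 0.4991 -0.1445  0.063 ]
wrist carrier_mid 0.96 [231. 303.] [ 0.5525 -0.1408  0.03  ]
```

View pics/wrist4.png

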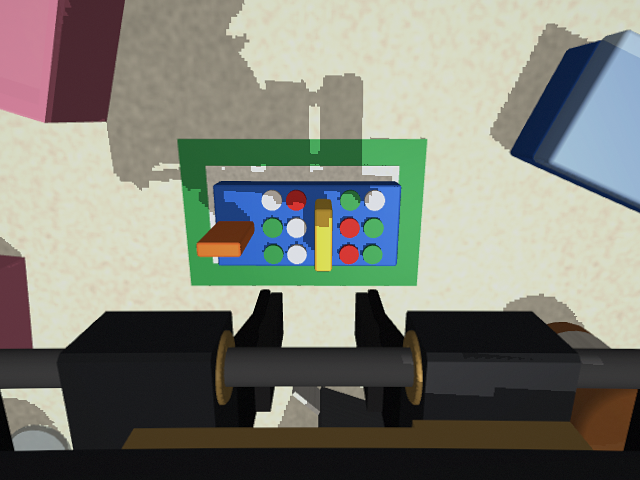

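View pics/scene4.png

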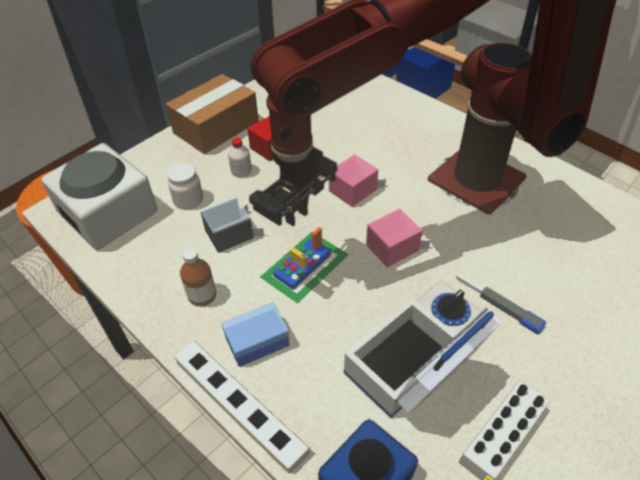

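```bash
cat > car.py <<'E'
from st import *
def car(f,s0,zb):
    c=vision.calibration('wrist');im=cv2.imread(f'pics/{f}.png');h=cv2.cvtColor(im,cv2.COLOR_BGR2HSV)
    s=np.zeros(h.shape[:2],bool);s[s0[0]:s0[1],s0[2]:s0[3]]=1
    for nm,m,z in(('base',(h[...,0]>100)&(h[...,0]<125)&(h[...,1]>130)&(h[...,2]>60),.021),('yel',(h[...,0]>20)&(h[...,0]<33)&(h[...,1]>120)&(h[...,2]>190),.06),('or',(h[...,0]>5)&(h[...,0]<18)&(h[...,1]>120)&(h[...,2]>100),.08)):
        i,j=np.nonzero(m&s)
        if len(i)<20: continue
        P=np.array([atz('wrist',(a,b),z+zb,c)[:2]*1000 for a,b in zip(i,j)],np.float32);print(nm,len(i),cv2.minAreaRect(P))
E
python3 -c "
from car import *
car('wrist4',(170,280,190,420),0)
o=r.get_obs();print(o['clock'],o['q'])"
```

```text
base 8966 ((555.5836181640625, -138.41238403320312), (139.596435546875, 66.02046966552734), 3.049945116043091)
yel 767 ((567.6981201171875, -142.0876007080078), (11.01627254486084, 36.87229537963867), 3.577756643295288)
or 741 ((507.47283935546875, -140.25782775878906), (40.268898010253906, 16.537456512451172), 21.561437606811523)
23.85 [-0.3773  0.161   1.6934  0.0007  1.2901 -0.4302]
```

```bash
python3 -m jog '[{"xyz":[0,0,0],"turn":[0,0,0.7],"claw":0.3},{"xyz":[0,0,0],"turn":[0,0,1],"claw":0.3},{"xyz":[0,0,0],"turn":[0,0,1],"claw":0.3},{"xyz":[0,0,0],"turn":[0,0,1],"claw":0.3},{"xyz":[0,0,0],"turn":[0,0,1],"claw":0.3},{"xyz":[0,0,0],"turn":[0,0,1],"claw":0.3},{"xyz":[0,0,0],"turn":[0,0,1],"claw":0.3},{"xyz":[0,0,0],"turn":[0,0,1],"claw":0.3},{"xyz":[0,0,0],"turn":[0,0,1],"claw":0.3},{"xyz":[0,0,0],"turn":[0,0,1],"claw":0.3},{"xyz":[0,0,0],"turn":[0,0,1],"claw":0.3},{"xyz":[0,0,0],"turn":[0,0,1],"claw":0.3},{"xyz":[0,0,0],"turn":[0,0,1],"claw":0.3},{"xyz":[0,0,0],"turn":[0,0,1],"claw":0.3},{"xyz":[-0.8,0,0],"turn":[0,0,1],"claw":0.3},{"xyz":[-0.8,0,0],"turn":[0,0,0],"claw":0.3},{"xyz":[-0.8,0,0],"turn":[0,0,0],"claw":0.3},{"xyz":[0,0,0],"turn":[0,0,0],"claw":0.3}]'; python3 - <<'E'
from st import *
shot('wrist','w9');st([.5016,-.1413,.046],3)
c=vision.calibration('wrist')
for k,z in(('carrier_tab',.063),('rack',0)):
    print(k,[(q['conf'],q['at'],atz('wrist',q['at'],z,c)) for q in nets.pinpoint('wrist',k)])
E
```

```text
clock: 25.65
ee_pos: [0.5012, -0.1415, 0.1654]
tool_rot: [[1.0, 0.018, -0.011], [0.018, -1.0, 0.005], [-0.011, -0.005, -1.0]]
wrist_force: [0.1, 0.7, -1.2]
gripper_width: 0.0304
clk 25.7 pos [ 0.5024 -0.1417  0.1658] q [-0.4264  0.0313  1.8438  0.0006  1.2774  1.1258] F [ 0.0904 -0.6139  0.356 ]
shift u [0.0149 0.0099 4.7906]
turn u [-0.051   0.0907 -0.3241] yaw 1.0565763228461964
carrier_tab [(0.75, [243.2, 322.1], array([ 0.5009, -0.1431,  0.063 ]))]
rack [(0.83, [76.5, 617.3], array([ 0.6096, -0.3501,  0.    ]))]
```

View pics/w9.png

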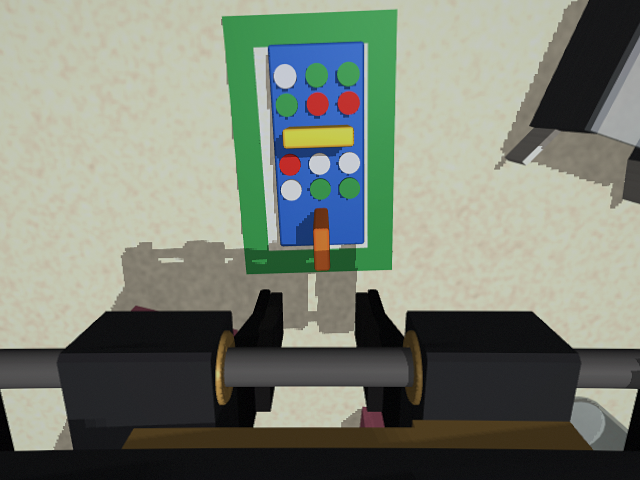

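```bash
python3 - <<'E'
from st import *
c=vision.calibration('wrist')
print(atz('wrist',(168,499),0,c),atz('wrist',(160,507),.0,c),car if 0 else '')
from car import car
car('w9',(30,260,250,380),0)
E
python3 -m jog '[{"xyz":[0,0,0.3],"turn":[-0.05,0.09,-0.3],"claw":0.3},{"xyz":[0,0,1],"turn":[0,0,0],"claw":0.3},{"xyz":[0,0,1],"turn":[0,0,0],"claw":0.3},{"xyz":[0,0,0.8],"turn":[0,0,0],"claw":0.3},{"xyz":[0,0,0],"turn":[0,0,0],"claw":0.3}]'; python3 st.py .5016 -.141 .046 3
```

```text
[ 0.5458 -0.2778  0.    ] [ 0.5519 -0.2829  0.    ] 
base 11028 ((557.7083129882812, -139.5518035888672), (139.71429443359375, 63.3649787902832), 3.0377278327941895)
yel 1229 ((569.6939086914062, -138.93536376953125), (10.636881828308105, 42.58946990966797), 3.101447343826294)
or 710 ((512.9747314453125, -142.23126220703125), (32.146236419677734, 9.640010833740234), 3.328671455383301)
clock: 26.3
ee_pos: [0.5103, -0.1428, 0.0884]
tool_rot: [[0.999, 0.053, 0.008], [0.053, -0.999, -0.003], [0.008, 0.003, -1.0]]
wrist_force: [-0.9, -0.2, -0.3]
gripper_width: 0.0303
clk 26.3 pos [ 0.5103 -0.1428  0.0884] q [-0.4223  0.1277  1.8993  0.0011  1.1058  1.0948] F [-0.8511 -0.209  -0.3322]
shift u [-0.3593 -0.0957  1.6917]
turn u [ 0.03   -0.0786  0.0075] yaw 3.046018682101189
```

```bash
python3 -m jog '[{"xyz":[-0.3,-0.04,0.4],"turn":[0.03,-0.08,0],"claw":0.3},{"xyz":[-0.05,0,0.8],"turn":[0,0,0],"claw":0.3},{"xyz":[0,0,0.5],"turn":[0,0,0],"claw":0.3},{"xyz":[0,0,0],"turn":[0,0,0],"claw":0.3}]'; python3 st.py .503 -.142 .046 3;python3 -c "
from h import *
shot('wrist','w10')"
```

```text
clock: 26.7
ee_pos: [0.5041, -0.143, 0.0465]
tool_rot: [[0.999, 0.054, 0.002], [0.054, -0.999, -0.001], [0.002, 0.001, -1.0]]
wrist_force: [0.2, -0.3, 0.6]
gripper_width: 0.0306
clk 26.7 pos [ 0.5041 -0.143   0.0465] q [-0.427   0.1818  1.9295 -0.0002  1.0275  1.0897] F [ 0.2382 -0.3209  0.5857]
shift u [-0.0404 -0.0438  0.0207]
turn u [ 0.0138 -0.0231  0.0181] yaw 3.1086260829803067
```

View pics/w10.png

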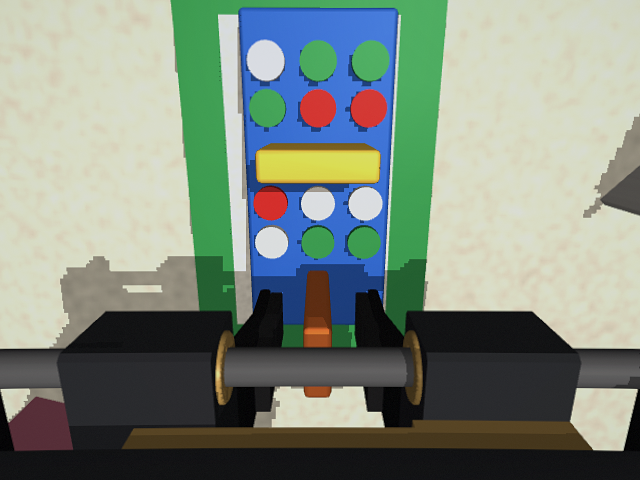

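```bash
python3 -m jog '[{"xyz":[0,0,0],"turn":[0,0,0],"claw":1},{"xyz":[0,0,0],"turn":[0,0,0],"claw":1},{"xyz":[0,0,0],"turn":[0,0,0],"claw":1},{"xyz":[0,0,0],"turn":[0,0,0],"claw":1}]' 60; python3 - <<'E'
from st import *
st([.5,-.142,.0465],3);print(r.get_obs()['gripper_width'])
c=vision.calibration('scene')
im=cv2.imread('pics/scene0.png');h=cv2.cvtColor(im,cv2.COLOR_BGR2HSV)
d=vision.get_image('scene')[1]
for w in((150,210,320,390),(205,270,360,440)):
    P=[]
    for i in range(w[0],w[1]):
        for j in range(w[2],w[3]):
            if (h[i,j,0]>160) and h[i,j,1]>60 and d[i,j]>0:
                o,ray=px2w('scene',(i,j),None,c);P.append(o+ray*d[i,j])
    P=np.array(P);print(cv2.minAreaRect((P[:,:2]*1000).astype(np.float32)),np.percentile(P,[2,98],axis=0))
    print(cv2.boxPoints(cv2.minAreaRect((P[:,:2]*1000).astype(np.float32))))
E
```

```text
clock: 27.15
ee_pos: [0.5068, -0.1442, 0.0505]
tool_rot: [[0.998, 0.054, 0.008], [0.054, -0.999, -0.004], [0.008, 0.004, -1.0]]
wrist_force: [-0.6, 0.5, -1.8]
gripper_width: 0.0096
clk 27.15 pos [ 0.5068 -0.1442  0.0505] q [-0.4268  0.1775  1.9255 -0.0001  1.03    1.0897] F [-0.5681  0.522  -1.8488]
shift u [-0.2679 -0.1014  0.1578]
turn u [ 0.0387 -0.0727  0.0192] yaw 3.115917428556977
0.009556785968385295
((363.9399108886719, -190.78785705566406), (305.27374267578125, 111.10842895507812), 18.624549865722656) [[ 0.2294 -0.2622  0.0068]
 [ 0.4863 -0.1     0.2234]]
[[ 201.5543 -186.8899]
 [ 237.0385 -292.1797]
 [ 526.3256 -194.6859]
 [ 490.8413  -89.396 ]]
((365.7198791503906, -17.102249145507812), (92.31074523925781, 103.14259338378906), 74.87238311767578) [[ 0.3191 -0.0629  0.0074]
 [ 0.4209  0.0346  0.0778]]
[[303.8905 -48.1996]
 [403.4589 -75.1167]
 [427.5493  13.9951]
 [327.9808  40.9122]]
```

```bash
python3 -m jog '[{"xyz":[-0.5,0,0],"turn":[0,0,0.4],"claw":1},{"xyz":[-1,0.25,0],"turn":[0,0,0.8],"claw":1},{"xyz":[-1,0.28,0],"turn":[0,0,0.8],"claw":1},{"xyz":[-1,0.28,0],"turn":[0,0,0.8],"claw":1},{"xyz":[-0.5,0.28,0],"turn":[0,0,0.5],"claw":1},{"xyz":[0,0,0],"turn":[0,0,0],"claw":1}]' 60; python3 st.py .403 -.285 .048 -16.6;python3 -c "
from h import *
shot('side','side5')"
```

```text
clock: 27.8
ee_pos: [0.4028, -0.1638, 0.0506]
tool_rot: [[0.954, -0.299, 0.012], [-0.299, -0.954, -0.005], [0.013, 0.002, -1.0]]
wrist_force: [-0.3, -0.3, -3.0]
gripper_width: 0.0093
clk 27.8 pos [ 0.4028 -0.1638  0.0506] q [-0.5695 -0.043   2.1596  0.0022  1.0123  1.3035] F [-0.2817 -0.2522 -3.0464]
shift u [1.4551 4.6237 0.1279]
turn u [ 0.0153 -0.1207 -0.1306] yaw -17.382792851842574
```

View pics/side5.png

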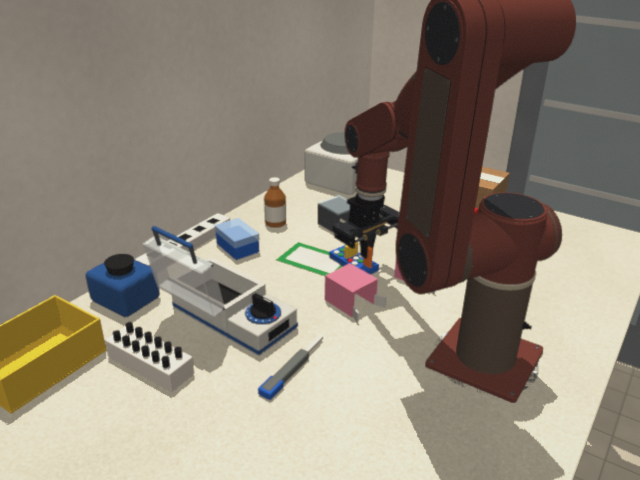

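```bash
python3 -m jog '[{"xyz":[0.25,0.6,0],"turn":[0,-0.1,-0.1],"claw":1},{"xyz":[0.29,0.95,0],"turn":[0,0,0],"claw":1},{"xyz":[0.29,0.95,0],"turn":[0,0,0],"claw":1},{"xyz":[0.29,0.95,0],"turn":[0,0,0],"claw":1},{"xyz":[0.29,0.9,0],"turn":[0,0,0],"claw":1},{"xyz":[0,0.2,0],"turn":[0,0,0],"claw":1},{"xyz":[0,0,0],"turn":[0,0,0],"claw":1}]' 60; python3 st.py .403 -.285 .048 -16.6;python3 - <<'E'
from car import *
im,d=shot('wrist','w11')
car('w11',(0,330,200,420),0.003)
shot('scene','scene5');shot('side','side6')
E
```

```text
clock: 28.55
ee_pos: [0.4108, -0.2855, 0.0506]
tool_rot: [[0.962, -0.273, 0.005], [-0.273, -0.962, -0.001], [0.005, -0.001, -1.0]]
wrist_force: [-1.0, 1.6, -0.4]
gripper_width: 0.0097
clk 28.55 pos [ 0.4108 -0.2855  0.0506] q [-0.7671  0.1211  1.9895  0.0033  1.0274  1.0784] F [-0.9554  1.5862 -0.4352]
shift u [-0.3048  0.0659  0.1019]
turn u [-0.0075 -0.0433  0.1271] yaw -15.837406287023809
base 22729 ((460.0059509277344, -298.54644775390625), (62.79401779174805, 133.12037658691406), 74.40022277832031)
yel 3549 ((469.4897155761719, -301.3319396972656), (42.367103576660156, 10.245685577392578), 74.27195739746094)
or 87 ((429.6702575683594, -289.9460144042969), (7.947501182556152, 20.264318466186523), 74.30065155029297)
```

View pics/w11.png

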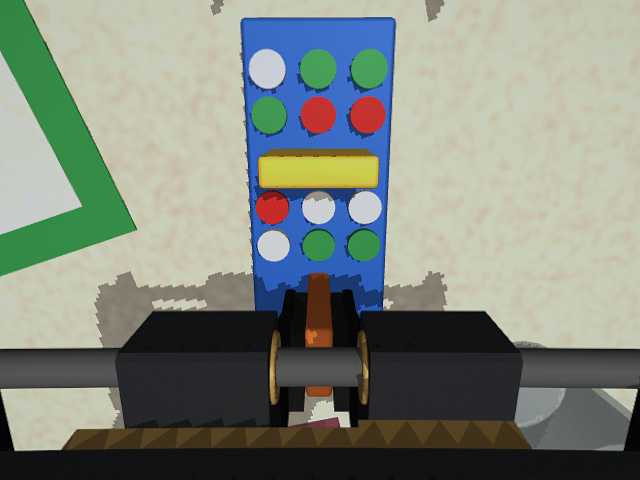

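View pics/side6.png

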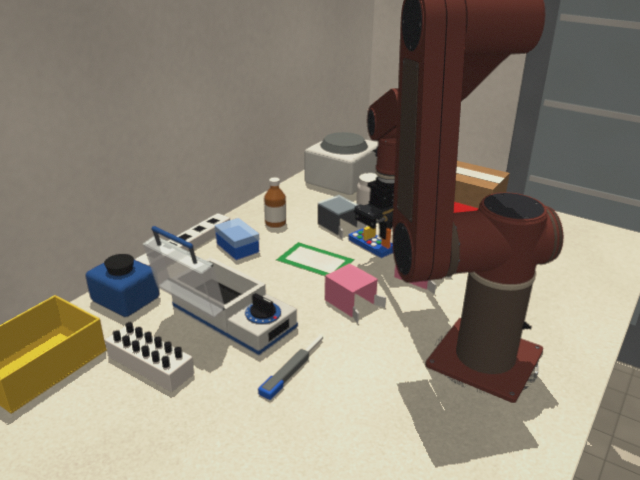

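```bash
python3 -m jog '[{"xyz":[0,0.08,0.1],"turn":[0,0,0.13],"claw":1},{"xyz":[0.4,0,0.03],"turn":[0,0,0],"claw":1},{"xyz":[0.6,0,0.03],"turn":[0,0,0],"claw":1},{"xyz":[0.6,0,0.03],"turn":[0,0,0],"claw":1},{"xyz":[0,0,0],"turn":[0,0,0],"claw":1}]' 60; cat > rk.py <<'E'
from st import *
o=r.get_obs();p=np.array(o['ee_pos'][:2])-[.604,-.345];a=np.radians(-16.6);R=np.array(o['tool_rot'])
print('clk',o['clock'],'xr',p@[np.cos(a),np.sin(a)],'yr',p@[-np.sin(a),np.cos(a)],'z',o['ee_pos'][2],'yaw',np.degrees(np.arctan2(R[1,0],R[0,0])),'tilt',R[:,2],'F rack axes',np.array(o['wrist_force'][:2])@np.array([[np.cos(a),-np.sin(a)],[np.sin(a),np.cos(a)]]),o['wrist_force'][2],'T',np.array(o['wrist_torque']))
E
python3 rk.py; python3 -c "
from h import *
shot('wrist','w12')"
```

```text
clock: 29.2
ee_pos: [0.4488, -0.2951, 0.0512]
tool_rot: [[0.959, -0.282, 0.0], [-0.282, -0.959, -0.002], [0.001, 0.002, -1.0]]
wrist_force: [-0.5, -5.6, -1.9]
gripper_width: 0.0096
clk 29.2 xr -0.16297688609806454 yr 0.0035152384125067297 z 0.0511646075538028 yaw -16.369101529063407 tilt [ 0.0003 -0.0017 -1.    ] F rack axes [ 1.1173 -5.4842] -1.9235989137765352 T [-1.1717  0.2476 -0.7073]
```

View pics/w12.png

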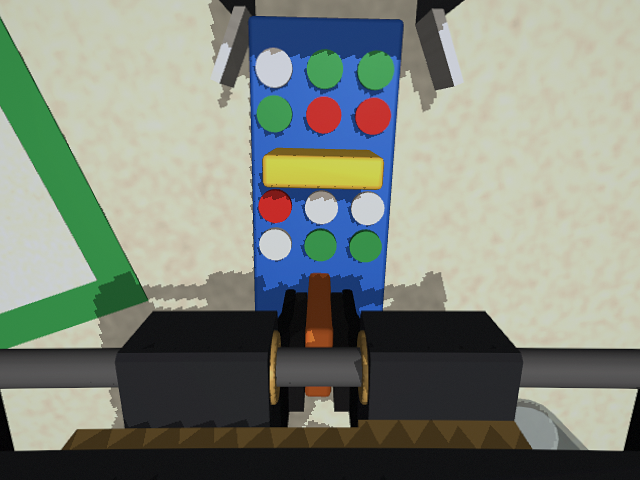

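```bash
python3 -m jog '[{"xyz":[-0.1,0.2,0],"turn":[0,0,0.04],"claw":1},{"xyz":[0,0.05,0],"turn":[0,0,0],"claw":1}]' 60; python3 rk.py;  python3 -m jog '[{"xyz":[0.4,0,0.03],"turn":[0,0,0],"claw":1},{"xyz":[0.4,0,0.03],"turn":[0,0,0],"claw":1},{"xyz":[0.4,0,0.03],"turn":[0,0,0],"claw":1}]' 60;python3 rk.py; python3 -c "
from h import *
shot('wrist','w13')"
```

```text
clock: 29.45
ee_pos: [0.4444, -0.2991, 0.0511]
tool_rot: [[0.959, -0.285, 0.0], [-0.285, -0.959, -0.001], [0.001, 0.001, -1.0]]
wrist_force: [-0.7, -0.1, -2.3]
gripper_width: 0.0096
clk 29.45 xr -0.16600876137852372 yr -0.001639652575122725 z 0.051072489335823965 yaw -16.542898397367967 tilt [ 0.0004 -0.0014 -1.    ] F rack axes [-0.6796 -0.3139] -2.251613881402129 T [ 0.0565  0.0928 -0.0121]
clock: 29.75
ee_pos: [0.4742, -0.3073, 0.0502]
tool_rot: [[0.959, -0.285, -0.0], [-0.285, -0.959, -0.001], [0.0, 0.001, -1.0]]
wrist_force: [-3.6, 0.8, 6.2]
gripper_width: 0.0094
clk 29.75 xr -0.13513732168710244 yr -0.0009636715037685332 z 0.0502455341000638 yaw -16.540993412263933 tilt [-0.0002 -0.0008 -1.    ] F rack axes [-3.7138 -0.3116] 6.240324963989531 T [ 0.1512  0.3222 -0.0099]
```

View pics/w13.png

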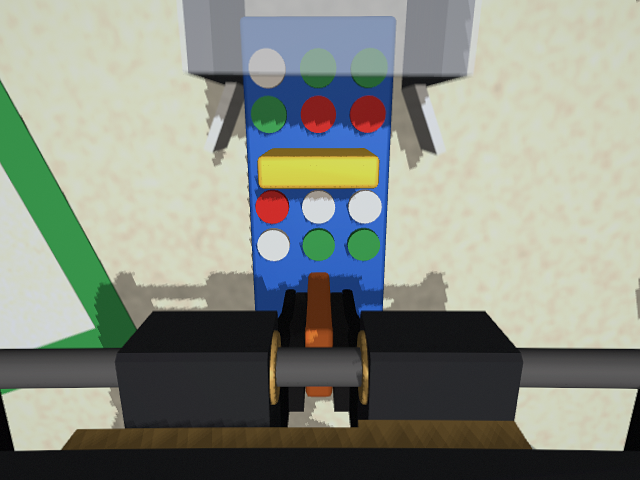

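```bash
python3 -m jog '[{"xyz":[0.4,0.04,-0.05],"turn":[0,0,0],"claw":1},{"xyz":[0.4,0,-0.05],"turn":[0,0,0],"claw":1},{"xyz":[0.4,0,0],"turn":[0,0,0],"claw":1},{"xyz":[0.4,0,0],"turn":[0,0,0],"claw":1}]' 60;python3 rk.py;python3 -m jog '[{"xyz":[0.3,0,0],"turn":[0,0,0],"claw":1},{"xyz":[0.2,0,0],"turn":[0,0,0],"claw":1}]' 60;python3 rk.py; python3 -c "
from h import *
shot('wrist','w14')"
```

```text
clock: 30.2
ee_pos: [0.5164, -0.3193, 0.0514]
tool_rot: [[0.959, -0.284, 0.0], [-0.284, -0.959, 0.0], [0.0, -0.0, -1.0]]
wrist_force: [-1.2, -2.4, -1.8]
gripper_width: 0.0098
clk 30.2 xr -0.091253485845052 yr -0.0003731133949205874 z 0.0514318828196416 yaw -16.470734466321126 tilt [ 0.0002  0.0004 -1.    ] F rack axes [-0.4439 -2.6151] -1.784160722193482 T [-0.1113  0.3511 -0.1371]
clock: 30.4
ee_pos: [0.5297, -0.3234, 0.051]
tool_rot: [[0.959, -0.283, -0.001], [-0.283, -0.959, 0.0], [-0.001, -0.0, -1.0]]
wrist_force: [-2.5, -0.7, -0.0]
gripper_width: 0.0094
clk 30.4 xr -0.07733471958049128 yr -0.0005310057455302351 z 0.05100191685577944 yaw -16.459266492577186 tilt [-0.0006  0.0003 -1.    ] F rack axes [-2.1728 -1.3929] -0.049335516225846365 T [-0.1411  0.3215 -0.0532]
```

View pics/w14.png

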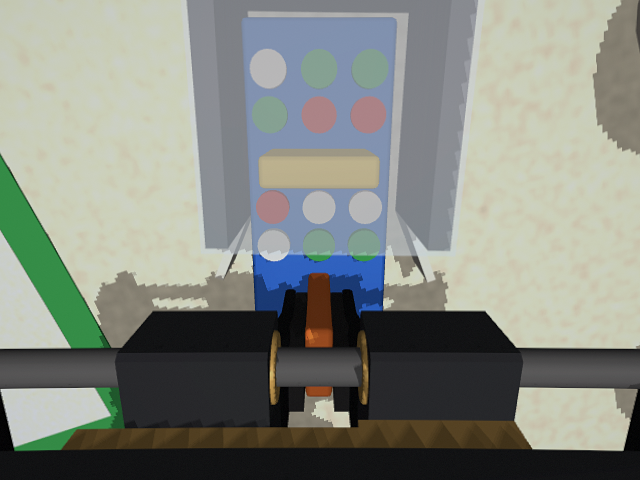

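Nearly home: a back-wall gap of a few mm still shows at the top. I keep pushing gently until there is resistance.

```bash
python3 -m jog '[{"xyz":[0.2,0.03,0],"turn":[0,0,0],"claw":1},{"xyz":[0.2,0,0],"turn":[0,0,0],"claw":1}]' 60;python3 rk.py;python3 -m jog '[{"xyz":[0.25,0,0],"turn":[0,0,0],"claw":1}]' 60;python3 rk.py
```

```text
clock: 30.65
ee_pos: [0.5352, -0.3244, 0.0503]
tool_rot: [[0.959, -0.283, -0.011], [-0.283, -0.959, 0.007], [-0.013, -0.004, -1.0]]
wrist_force: [-26.4, 12.0, 16.0]
gripper_width: 0.0094
clk 30.65 xr -0.07181013641310695 yr 0.0001288086867961898 z 0.05026373032606739 yaw -16.440001054135138 tilt [-0.0114  0.0073 -0.9999] F rack axes [-28.7277   3.9622] 16.012164864978267 T [ 1.767   4.1386 -0.1435]
clock: 30.75
ee_pos: [0.5357, -0.3241, 0.0501]
tool_rot: [[0.959, -0.283, -0.024], [-0.282, -0.959, 0.013], [-0.027, -0.006, -1.0]]
wrist_force: [-27.7, 6.2, 21.1]
gripper_width: 0.0095
clk 30.75 xr -0.07141792185594362 yr 0.0005505926844904793 z 0.0500609246982915 yaw -16.411992245860244 tilt [-0.0245  0.0132 -0.9996] F rack axes [-28.2758  -1.9912] 21.10583600073078 T [ 0.9287  4.3559 -0.1358]
```

```bash
python3 -m jog '[{"xyz":[0,0,0],"turn":[0,0.25,0],"claw":1},{"xyz":[0,0,0.05],"turn":[0,0,0],"claw":1}]' 60; python3 rk.py; python3 -m jog '[{"xyz":[0,0,0],"turn":[0,0,0],"claw":0.3},{"xyz":[0,0,0],"turn":[0,0,0],"claw":0.3},{"xyz":[0,0,0],"turn":[0,0,0],"claw":0.3},{"xyz":[0,0,0],"turn":[0,0,0],"claw":0.3}]' 40;python3 rk.py; python3 -c "
from h import *
shot('wrist','w15')"
```

```text
clock: 30.95
ee_pos: [0.5353, -0.3242, 0.0502]
tool_rot: [[0.959, -0.283, -0.0], [-0.283, -0.959, 0.006], [-0.002, -0.006, -1.0]]
wrist_force: [-2.2, 2.6, 8.7]
gripper_width: 0.0095
clk 30.95 xr -0.07178822993478305 yr 0.00028759715181392656 z 0.0501857337448583 yaw -16.45548223173198 tilt [-0.0002  0.0063 -1.    ] F rack axes [-2.8328  1.8894] 8.71063256265646 T [ 0.4878  0.8348 -0.1526]
clock: 31.35
ee_pos: [0.5372, -0.3249, 0.0516]
tool_rot: [[0.959, -0.283, 0.004], [-0.283, -0.959, 0.005], [0.003, -0.005, -1.0]]
wrist_force: [0.2, -0.0, 0.7]
gripper_width: 0.0285
clk 31.35 xr -0.06976359003270828 yr 0.0002269279517852341 z 0.05157941688962078 yaw -16.45941967625689 tilt [ 0.0041  0.0045 -1.    ] F rack axes [0.1857 0.0041] 0.7019892029293703 T [0.0561 0.0456 0.0072]
```

View pics/w15.png

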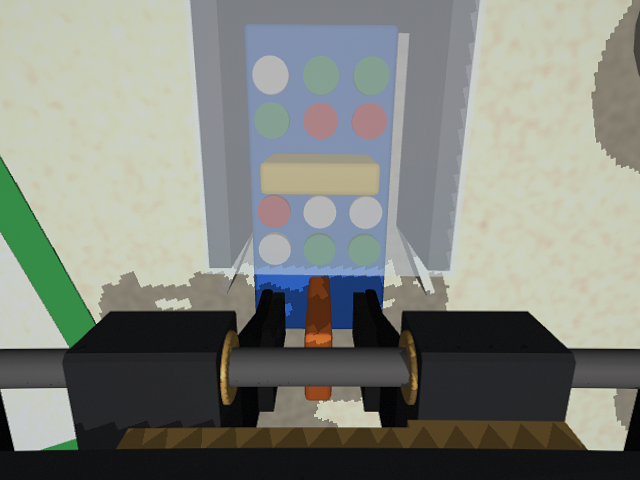

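```bash
python3 -m jog '[{"xyz":[0,0,-0.6],"turn":[0,0,0],"claw":0.3},{"xyz":[0,0,-1],"turn":[0,0,0],"claw":0.3},{"xyz":[0,0,-1],"turn":[0,0,0],"claw":0.3},{"xyz":[0,0,-1],"turn":[0,0,0],"claw":0.3},{"xyz":[0,0,-1],"turn":[0,0,0],"claw":0.3},{"xyz":[0,0,-1],"turn":[0,0,0],"claw":0.3},{"xyz":[0,0,0],"turn":[0,0,0],"claw":0.3}]'; python3 - <<'E'
from car import *
shot('wrist','w16');c=vision.calibration('wrist')
P={}
for k,z in(('carrier_tab',.063),('carrier_handle',.047),('carrier_mid',.03),('rack',0)):
    for q in nets.pinpoint('wrist',k)[:1]:
        p=atz('wrist',q['at'],z,c)[:2]-[.604,-.345];a=np.radians(-16.6);print(k,q['conf'],q['at'],p@[np.cos(a),np.sin(a)],p@[-np.sin(a),np.cos(a)])
shot('scene','scene6');shot('side','side7')
E
```

```text
clock: 32.1
ee_pos: [0.5369, -0.3253, 0.2021]
tool_rot: [[0.959, -0.283, 0.005], [-0.283, -0.959, 0.004], [0.004, -0.005, -1.0]]
wrist_force: [-0.4, -0.0, 0.3]
gripper_width: 0.0304
carrier_tab 0.76 [241.3, 319.6] -0.08024201463662316 0.000523705858184038
rack 0.66 [122.8, 323.4] 0.0030680701963209456 -0.0018623087419379228
```

View pics/w16.png

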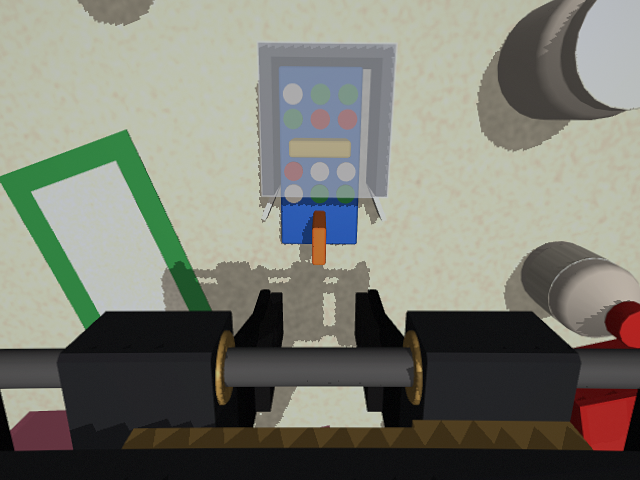

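View pics/scene6.png

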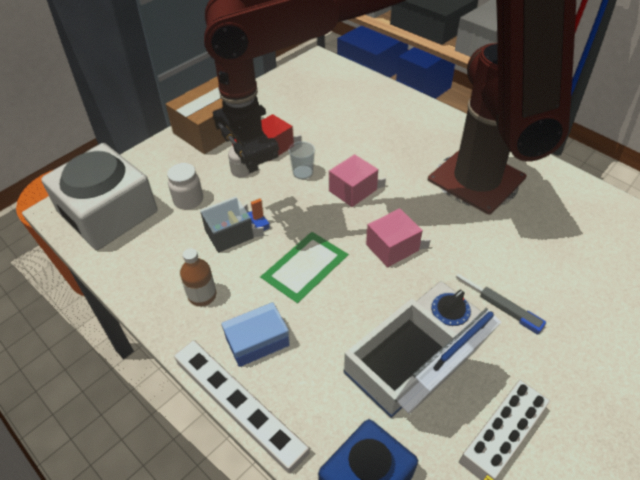

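View pics/side7.png

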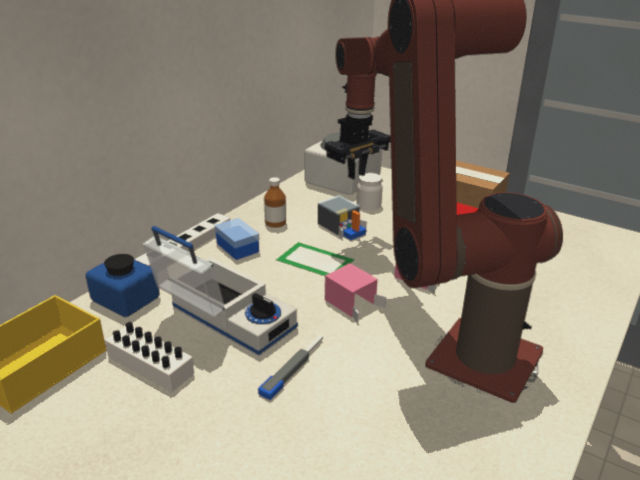

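```bash
python3 - <<'E'
from st import *
c=vision.calibration('wrist');a=np.radians(-16.6)
for nm,rc,z in(('rear',(243.5,319),.021),('mouth',(196.5,322),.074),('backout',(44,327),.074),('tube end',(66.5,320),.021),('handle front top',(141,320),.06),('backwall inner foot/top',(57,320),.074)):
    p=atz('wrist',rc,z,c)[:2]-[.604,-.345];print(nm,p@[np.cos(a),np.sin(a)],p@[-np.sin(a),np.cos(a)])
im=cv2.imread('pics/w16.png')[30:260,240:410];cv2.imwrite('pics/c5.png',cv2.resize(im,None,fx=3.4,fy=2.6*1))
print(r.get_obs()['clock'])
E
```

```text
rear -0.09724632427125217 0.002779552704855426
mouth -0.04726119402678718 0.0004308335936775273
backout 0.046439221071883356 -0.0019807479161884542
tube end 0.03874356151788451 0.002651707019037385
handle front top -0.011634689021650308 0.002081802014600691
backwall inner foot/top 0.03923488350552675 0.0022369430340517847
32.45
```

View pics/c5.png

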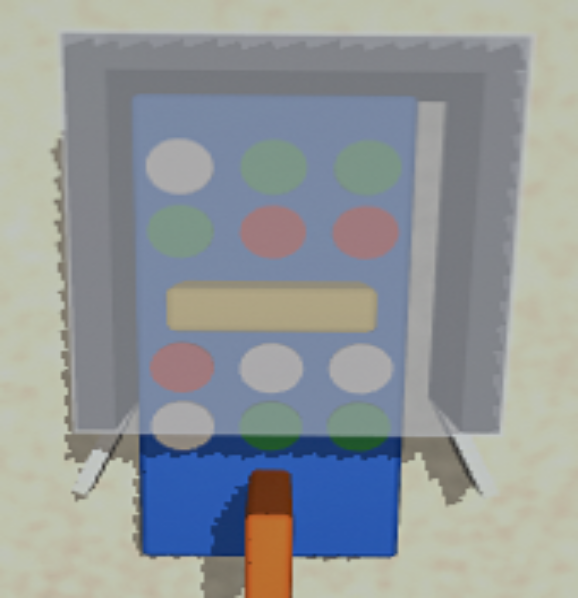

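```bash
python3 -c "
from h import *
o=r.get_obs();print(o['clock'],o['wrist_force']);print(order.job_done())"
```

```text
32.45 [-0.04337034  0.15974849 -0.00820701]
the job is handed in; nothing more can be done
None
```

I did all the steps in the order asked and handed the job in at 32.5 s; the hand-in gave no verdict.

- **Knob:** I turned it anticlockwise to the off stop in one grasp while the hood was shut. The torque rose to about 1.4 N m at the stop, and the fingers slipped slightly there. Afterwards the white line pointed to the red dot within about 1.5°.
- **Hood:** I swung it to about 1.7 rad and let go. It was still standing open in the last pictures.
- **Set-down on the pad:** I lifted the carrier by the yellow handle and set it on the pad. It lay flat and wholly on the pad before I took it by the tab. The touch-down was firmer than intended, at 47 N on the wrist.
- **Rack:** I moved the carrier by the orange tab, held upright, mostly a few mm clear of the bench. It brushed the left guide at about 5 N, so I shifted it sideways and pushed it in until the back wall resisted at about 28 N. During that push the tool tipped about 1.5°, which I took out before letting go.
- **Last checks:** The carrier's rear edge measured 50 mm outside the rack mouth, which is the fully home figure. The network's tab position came out 3 mm further in than nominal, within my estimate of the rack's position. The gripper was clear with no wrist force. By eye in the final pictures, the other things on the bench had not moved.

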